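Spring the pull-out tray open and stack the lugged caddy on it

TASK

On the toy shelf, press the spring pedal under the bridge board fully down to its stop so that the pull-out tray springs out, and let the pedal come back up. Then pick up the rectangular caddy (not the round tray) by its handle and lower it gently onto the sprung-out tray until all four corner lugs are fully home in the sockets, level, without letting it drop; leave it there and do not shift or tip any of the other things on the shelf.

Things in the scene. Friction and masses are not known exactly. Their poses are not given: they have to be found in the camera images.
- unit: Fixed plywood pull-out unit. Origin: on the shelf top below the middle of the housing's front face; x points into the housing (away from the robot), y left along the face, z up. Sizes in mm in this frame: housing x 0 to 165, y -95 to 95, roof top z 80. The pedal bay is to its left, y 95 to 266, base plate 8 high.
- bridge_edge (a point): Middle of the front lower edge of the level beech bridge board over the pedal; axes as the unit's. The board goes 80 mm back, 86 to each side, 14 thick, underside 200 above the shelf top, on two 12 mm posts 50 back, 78 to each side; open in front and behind. A tool pointing straight down would hit it: reach under it tilted 35 to 45 degrees from vertical, fingers pointing forward (+x) and down.
- pedal (a joint): Hinged spring pedal, in rad: 0 up (rest), 0.24 down on its stop. Hinge line along the unit's y axis at x 125, y 180, z 30 mm of the unit. Springs back when let go. Pressing the pad takes about 4 N at first, 8 to 10 N at the stop. Past about 0.17 it frees the catch and the pull-out tray springs out by itself within about 1 s; still press on to the stop.
- pedal_pad (a point): Middle of the top face of the pedal's beech pad, 60 mm front to back, 56 mm across, 95 mm in front of the hinge line. Turns with the pedal: at rest the pad's front edge is tilted up by 0.24 rad and this point is at about x 34, y 180, z 56 mm of the unit; on the stop the pad is level and this point at x 30, z 34 mm.
- drawer (a joint): How far the pull-out tray is out, in m: 0 shut (inside the housing, held by a catch), 0.15 fully out. A spring pushes it towards the robot (along -x of the unit) and holds it out with about 4 N.
- drawer_seat (a point): Centre of the pull-out tray level with the tops of its four corner blocks, 45 mm above the shelf top; axes as the unit's; moves with the tray (unit x 75 mm shut, -75 out). Tray 140 mm (x) by 160 mm (y); corner blocks 30 mm square, each with a square socket 16.5 mm wide, 15 deep, socket centres at x +-55, y +-65 mm from this point. A small catch tab sticks out 18 mm on its left side.
- caddy_handle (a point): Centre of the handle bar of the loose rectangular beech caddy (about 0.35 kg), 95 mm above the feet of its lugs. The bar lies along the caddy's y axis: 140 mm long, 14 thick (x), 20 high, on uprights at y +-64. z is up. Seated, this point is 83 mm straight above drawer_seat, with the caddy's y axis along the pull-out tray's y (either way round).
- caddy_foot (a point): Centre of the caddy's underside at the level of its lug feet; axes as the caddy's. Caddy 130 mm (x) by 150 mm (y); floor underside 12 mm above this point, walls to 44 mm, corner posts to 56 mm. Four round lugs, 11 mm in diameter, 12 mm long, with tapered feet, hang below the floor at x +-55, y +-65 mm; it stands on them at the start.
- round_tray: Bystander: loose round beech tray, 140 mm in diameter, walls 30 mm high, with a similar handle bar along its y axis, 95 mm high in all, but no lugs. It and the rectangular caddy stand one to the left and one to the right of the pull-out tray, which is which varies. Origin: centre of its underside.
- ball: Bystander: ridged green silicone ball, 64 mm, slightly flattened below. Origin: centre of its underside.
- clacker: Bystander: beech clacker paddle lying flat, 195 mm long along its x axis, disc 80 mm wide, 20 mm thick. Origin: on its underside, near its middle.
- prism: Bystander: frosted glass prism lying on one face, 90 mm long (its x axis), 50 mm wide, 43 mm high. Origin: centre of its underside.
- cup_large: Bystander: pale blue ceramic cup, rim 64 mm wide, 65 mm high, standing on the shelf top in front of the pedal bay. Origin: centre of its underside.
- cup_mid: Bystander: pale blue ceramic cup, rim 54 mm, 55 mm high, standing on the housing's roof. Origin: centre of its underside.
- cup_small: Bystander: pale blue ceramic cup, rim 44 mm, 45 mm high, standing on the housing's roof. Origin: centre of its underside.
- shaker: Bystander: clear shaker jar with a cap, 54 mm in diameter, 150 mm high, standing right of the housing. Origin: centre of its underside.
There are look-alikes about, which are no part of the job. What is shaped like the part that bears caddy_handle but red is not meant.

How it is judged:
By the outcome, as a careful person would: the job done as asked, in the order asked, and still so for the second after the job is handed in, with the robot touching nothing.
It also fails if it takes over 67 s, if anything falls off the work surface, if the arm or the gripper's body presses on something with over 40 N, if the wrist force passes 120 N, or if a joint passes its speed limit or range.

ROBOT

A 6-joint arm with a two-finger parallel gripper is mounted at the origin on the work surface. World frame = base frame: x ahead of the robot, y to its left, z up, the work surface at z = 0. Lengths are in m, angles in rad, forces in N, time in s.
With the tool pointing down it reaches from about 0.3 to 0.75 m from the base axis. Payload 8.5 kg.
Tool frame: the origin (TCP) lies at the centre of the arm's flange, where the gripper is bolted on; the fingertips stand 173 mm ahead of it and the grasp point (between the pads) lies grasp_offset ahead of it (grasp_offset is the distance from the TCP to the grasp point, in m); y points along the fingers, x is the direction in which the jaws open and shut, and the axes are right-handed (so a half turn about y gives the same grasp; the last joint's range is limited). The gripper opens to 85 mm and grips with 20 to 120 N. Pads are 22 mm wide; open, the fingers measure 114 mm over their backs; the gripper's body (76 mm by 85 mm) begins 54 mm behind the grasp point. The pads swing forward as they close: fully open they stand 13 mm farther back than shut.
Start: joints at [-1.367, 0.381, 1.297, -0, 1.464, -0.215], TCP at [0.224, -0.502, 0.405] pointing down, gripper open.
Joint ranges: [-3.11, 3.11], [-0.89, 2.33], [0.22, 2.48], [-1.42, 4.56], [0.17, 2.85], [-2.88, 2.88]. Speed limits (rad/s): [2.39, 2.39, 3.14, 3.14, 3.14, 3.14].

INTERFACE

Orientations are given as a unit quaternion [x, y, z, w].
In Python, from plant import * gives the robot as it stands. The module is installed in compiled form; this text tells all that it offers.
- The arm moves only by the tool jog_arm, never from a script. Its argument "plan" is a list that holds one entry, the list of rows, each a list of 7 numbers: the shift along the world's x, y, z in m, then the turn, a rotation vector about the world's x, y, z in rad, then the closure, from 0 (fully open) to 1 (shut). A call has 1 to 12 rows; each row shifts and turns the commanded pose from where the row before left it; what a row does not reach is not made up. A row lasts 1/12 s, in which the tool goes at most 41.7 mm and 7.16 degrees, less where a joint would pass 70% of its speed; a pose out of reach is approached as far as the arm can. A call is refused whole if a number of a shift passes 0.0417 or a number of a turn 0.125, either way. A call with a gripper value outside its range is refused whole. The fingers move at their own pace and stop on an object; the grip force is fixed at half the most. Time passes only in rows, so rows that do not move let the fingers close. It gives the time, the measured TCP pose, the force and the opening at its end, in the units of the state.
- get_state(): the state, without advancing time (a new reading comes with each control period).
- read_camera(name): name is "scene" or "top" or "wrist"; returns the picture (384x512x3 uint8, blue, green, red); there is no depth.
- calibration(name): a dict with "camera_matrix" (3x3 intrinsics, pixels), "view" (4x4, takes a point from world to camera coordinates). Camera axes: x right, y up, looking along -z (the intrinsics and any distortion apply to the point x, -y, -z); pixel columns grow to the right and rows downward; lengths in m; the calibration is good to about 2 mm. The wrist camera is an equidistant fisheye: a pixel r from the principal point sees the ray r / f radians off the axis. A picture is of the moment at which its call begins: read the wrist's pose just before it. calibration takes no time and is no camera call; for the wrist camera it gives the pose at the moment of the call.
- close_job(): hands the job in, once; it reports no verdict.
The state is a dict: "clock": time; "joints": joint angles; "qvel": joint speeds; "tau": joint torques, N m; "tool_pos": TCP position; "tool_rot": TCP orientation; "wrist_force": force on the tool from outside, world axes, zero at the start; "ft_torque": the same for the moment, N m; "opening": opening from 0.0 (shut) to 1.0 (fully open).
Only numpy, scipy, OpenCV 4.12 (cv2) and the standard library are available. Lean on these libraries where they do the work, as an engineer would, in place of code of your own. Each camera call takes 0.05 s, during which the arm holds its last target.

## Working session

There is one attempt and no reset: what is moved stays moved. The work goes in short steps, Python scripts to look and compute and a tool call to move; the robot and the scene stay as the last step left them, time stands still between calls to the robot, and variables do not carry over. Pictures are saved under pics/ and viewed, and the job is handed in when it is done.

Besides the shell and the picture viewer there is one more tool, called after "Call:" by a JSON object that holds its "method" and its "body", one argument or row to a line. jog_arm: Moves the arm, as the interface text tells. Its arguments: {"type":"object","properties":{"plan":{"type":"array"}},"required":["plan"]}

```bash
mkdir -p pics
python3 - <<'E'
from plant import *
import cv2
print(get_state())
for n in ["scene","top","wrist"]:
    c=calibration(n); print(n,c)
    cv2.imwrite(f"pics/{n}0.png",read_camera(n))
E
```

```text
{'clock': 0.0, 'joints': array([-1.36727101e+00,  3.81215384e-01,  1.29827927e+00, -7.97422287e-06,
        1.46359593e+00, -2.15311488e-01]), 'qvel': array([-6.11296076e-05, -9.85915996e-04,  8.36807840e-04, -1.50409484e-03,
       -4.31365873e-04, -8.33395947e-05]), 'tau': array([-7.05199432e-05, -4.48460591e+01, -2.31278086e+01, -1.77730235e-04,
        4.76464178e-03,  5.74204296e-05]), 'tool_pos': array([ 0.22366627, -0.50241895,  0.40409493]), 'tool_rot': array([-0.5926468 ,  0.38550437, -0.38475584,  0.59339623]), 'wrist_force': array([0.17947436, 0.86379813, 0.16443439]), 'ft_torque': array([ 0.01757808, -0.00816501, -0.01922754]), 'opening': 1.0032338582277094}
scene {'camera_matrix': array([[384.35580217,   0.        , 254.03867225],
       [  0.        , 384.35580217, 189.60941979],
       [  0.        ,   0.        ,   1.        ]]), 'view': array([[ 0.18852606,  0.98204899,  0.00614054, -0.10252092],
       [-0.55617959,  0.10161353,  0.82482662,  0.15689474],
       [ 0.80939619, -0.15891655,  0.5653524 , -1.56957256],
       [ 0.        ,  0.        ,  0.        ,  1. 
[... 271 characters left out ...]
523933,  0.0271061 ,  0.09361591, -0.51362887],
       [-0.09383589,  0.00695802,  0.99556336, -1.22628006],
       [ 0.        ,  0.        ,  0.        ,  1.        ]])}
wrist {'camera_matrix': array([[297.31863964,   0.        , 257.04337934],
       [  0.        , 297.31863964, 187.35515168],
       [  0.        ,   0.        ,   1.        ]]), 'view': array([[ 4.07068887e-01, -9.13397446e-01, -1.64980143e-04,
        -5.49727031e-01],
       [ 8.70403687e-01,  3.87962842e-01, -3.03120859e-01,
         3.87658274e-02],
       [ 2.76933824e-01,  1.23247471e-01,  9.52952107e-01,
        -3.79419827e-01],
       [ 0.00000000e+00,  0.00000000e+00,  0.00000000e+00,
         1.00000000e+00]])}
```

View pics/scene0.png

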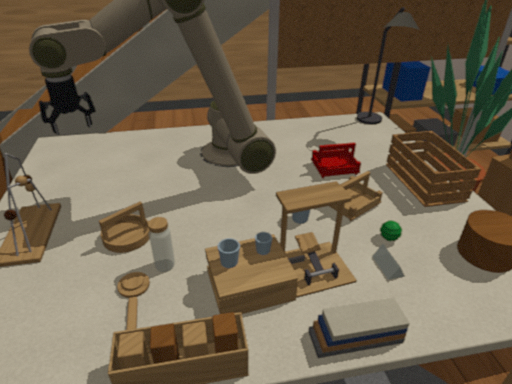

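View pics/top0.png

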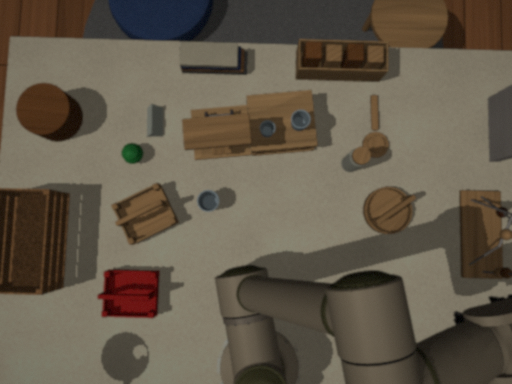

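View pics/wrist0.png

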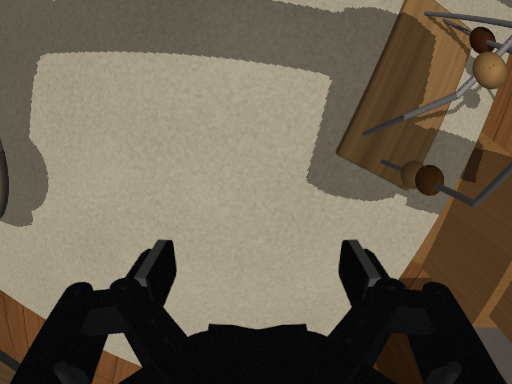

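```bash
cat > h.py <<'E'
import numpy as np, cv2
from plant import *
def ray(name,px,cal=None):
    c=cal or calibration(name); K=c["camera_matrix"];V=np.array(c["view"])
    px=np.atleast_2d(np.array(px,float))
    if name=="wrist":
        d=(px-[K[0,2],K[1,2]])/K[0,0]; r=np.linalg.norm(d,axis=1,keepdims=True)
        s=np.where(r>1e-9,np.sin(r)/np.maximum(r,1e-9),1)
        v=np.c_[d[:,0:1]*s[:,:1],-d[:,1:2]*s,-np.cos(r)]
    else:
        v=np.c_[(px[:,0]-K[0,2])/K[0,0],-(px[:,1]-K[1,2])/K[1,1],-np.ones(len(px))]
    R=V[:3,:3];o=-R.T@V[:3,3]
    return o,v@R
def onz(name,px,z,cal=None):
    o,d=ray(name,px,cal); return o+d*((z-o[2])/d[:,2])[:,None]
def proj(name,P,cal=None):
    c=cal or calibration(name); K=c["camera_matrix"];V=np.array(c["view"])
    P=np.atleast_2d(P); q=P@V[:3,:3].T+V[:3,3]; x,y,z=q[:,0],-q[:,1],-q[:,2]
    if name=="wrist":
        rr=np.hypot(x,y);th=np.arctan2(rr,z);k=np.where(rr>1e-9,th/np.maximum(rr,1e-9),1/z)
        return np.c_[K[0,0]*x*k+K[0,2],K[1,1]*y*k+K[1,2]]
    return np.c_[K[0,0]*x/z+K[0,2],K[1,1]*y/z+K[1,2]]
def crop(img,x0,y0,x1,y1,s,fn):
    cv2.imwrite(fn,cv2.resize(img[y0:y1,x0:x1],None,fx=s,fy=s,interpolation=cv2.INTER_CUBIC))
E
python3 - <<'E'
from h import *
t=cv2.imread("pics/top0.png"); s=cv2.imread("pics/scene0.png")
crop(t,170,75,330,175,5,"pics/t1.png"); crop(t,95,130,225,260,4,"pics/t2.png"); crop(s,190,130,400,320,3,"pics/s1.png")
E
```

```text
(no output)
```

View pics/t1.png

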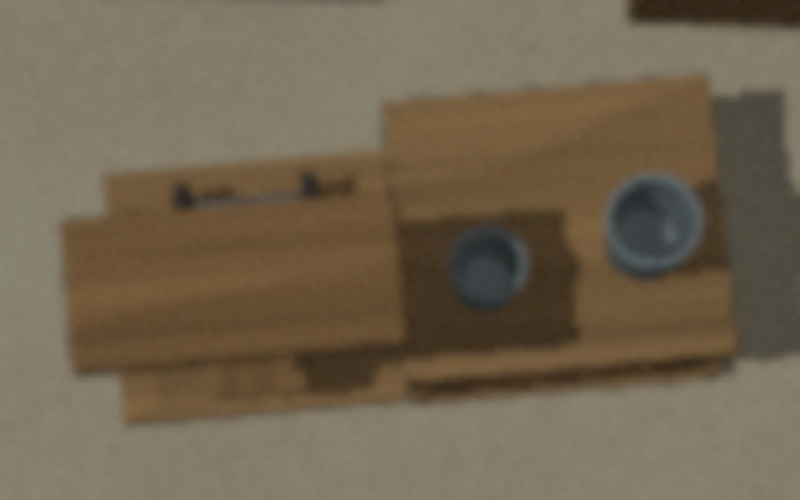

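View pics/t2.png

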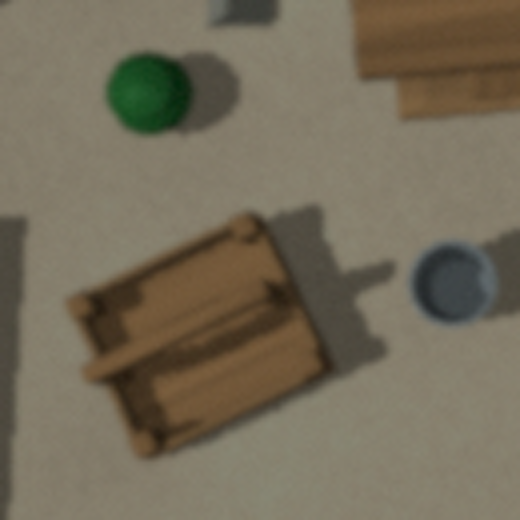

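View pics/s1.png

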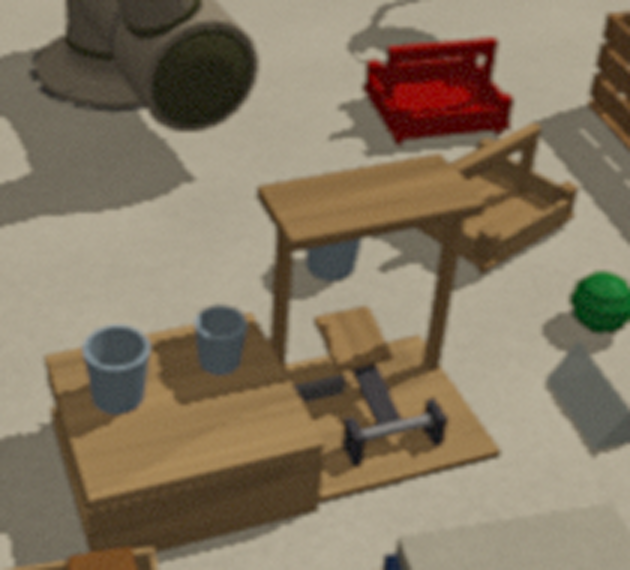

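Run:
```python
from h import *
f=lambda L,o,s:[((x+.5)/s-.5+o[0],(y+.5)/s-.5+o[1]) for x,y in L]
def rep(n,p):
    print(n);print(p.round(4)); d=np.diff(np.r_[p,p[:1]],axis=0)[:,:2]
    print(np.linalg.norm(d,axis=1).round(4), np.degrees(np.arctan2(d[:,1],d[:,0])).round(1))
o=(170,75)
rep("roof BL BR FR FL",onz("top",f([(385,103),(709,76),(735,352),(408,380)],o,5),.08))
rep("bridge BL BR FR FL",onz("top",f([(63,222),(398,188),(406,343),(76,373)],o,5),.214))
rep("base BL, FL",onz("top",f([(105,177),(127,424)],o,5),.008))
o=(95,130)
rep("caddy posts z56",onz("top",f([(247,227),(82,304),(148,440),(325,362)],o,4),.056))
rep("handle ends z105",onz("top",f([(88,375),(285,290)],o,4),.105))
rep("cup rim z65",onz("top",f([(453,284)],o,4),.065))
# scene bridge corner check
o=(190,130)
rep("scene bridge top: L? ",onz("scene",f([(258,190),(285,238),(478,208),(440,157)],o,3),.214))
```

```text
roof BL BR FR FL
[[ 0.7805  0.0566  0.08  ]
 [ 0.802  -0.1302  0.08  ]
 [ 0.6405 -0.1473  0.08  ]
 [ 0.6191  0.0389  0.08  ]]
[0.188  0.1624 0.1875 0.1624] [ -83.4 -173.9   96.6    6.3]
bridge BL BR FR FL
[[0.6703 0.2153 0.214 ]
 [0.6929 0.0456 0.214 ]
 [0.6128 0.0393 0.214 ]
 [0.5928 0.2054 0.214 ]]
[0.1712 0.0803 0.1673 0.0782] [ -82.4 -175.5   96.9    7.3]
base BL, FL
[[0.7525 0.2274 0.008 ]
 [0.601  0.2079 0.008 ]]
[0.1528 0.1528] [-172.7    7.3]
caddy posts z56
[[0.5117 0.3089 0.056 ]
 [0.4532 0.4239 0.056 ]
 [0.3578 0.3716 0.056 ]
 [0.4164 0.2486 0.056 ]]
[0.1291 0.1087 0.1362 0.1127] [ 117.  -151.3  -64.5   32.3]
handle ends z105
[[0.4024 0.401  0.105 ]
 [0.4642 0.2694 0.105 ]]
[0.1455 0.1455] [-64.9 115.1]
cup rim z65
[[0.474  0.1584 0.065 ]]
[0.] [0.]
scene bridge top: L? 
[[0.6215 0.0383 0.214 ]
 [0.6889 0.0437 0.214 ]
 [0.6783 0.2074 0.214 ]
 [0.6014 0.2044 0.214 ]]
[0.0676 0.1641 0.077  0.1673] [   4.6   93.7 -177.7  -83.1]
```

Run:
```python
import plant; print([x for x in dir(plant) if x[0]!='_'])
from h import *
from scipy.spatial.transform import Rotation as R
s=get_state(); print(getattr(plant,'grasp_offset',None))
r=R.from_quat(s['tool_rot']);print(r.as_matrix().round(3))
V=calibration("wrist")["view"];o=-V[:3,:3].T@V[:3,3]
print("cam in tool",r.inv().apply(o-s['tool_pos']),"look",r.inv().apply(-V[2,:3]))
yaw=np.radians(6.7)
# target press orientation: tool y = fwd/down 40deg; tool x = +-unit y
for t in (35,40,45):
  t=np.radians(t)
  ux=np.array([np.cos(yaw),np.sin(yaw),0]);uy=np.array([-np.sin(yaw),np.cos(yaw),0])
  ty=ux*np.sin(t)-np.array([0,0,1])*np.cos(t)
  for sg in (1,-1):
    tx=sg*uy; M=np.c_[tx,ty,np.cross(tx,ty)]
    print(sg,(R.from_matrix(M)*r.inv()).as_rotvec().round(3), "camZdir",M[:,2].round(2), R.from_matrix(M).as_quat().round(4))
```

```text
['IKError', 'calibration', 'close_job', 'get_state', 'grasp_offset', 'read_camera']
0.1547
[[ 0.407 -0.     0.914]
 [-0.914  0.001  0.407]
 [-0.001 -1.     0.   ]]
cam in tool [-0.00016593  0.03097233  0.07830295] look [ 0.00116874  0.95286791 -0.30338321]
1 [-0.836 -0.231  2.719] camZdir [-0.81 -0.1  -0.57] [ 0.5895  0.6628 -0.345  -0.3069]
-1 [ 0.161 -0.591 -0.293] camZdir [0.81 0.1  0.57] [-0.345   0.3069 -0.5895  0.6628]
1 [-0.952 -0.263  2.682] camZdir [-0.76 -0.09 -0.64] [ 0.6023  0.6772 -0.3158 -0.2809]
-1 [ 0.184 -0.676 -0.29 ] camZdir [0.76 0.09 0.64] [-0.3158  0.2809 -0.6023  0.6772]
1 [-1.067 -0.294  2.641] camZdir [-0.7  -0.08 -0.71] [ 0.614   0.6903 -0.2859 -0.2543]
-1 [ 0.208 -0.76  -0.287] camZdir [0.7  0.08 0.71] [-0.2859  0.2543 -0.614   0.6903]
```

Call:
{"method": "jog_arm", "body": {
  "plan": [
    [[0.012,0.038,0,0.026,-0.095,-0.0359,1],[0.012,0.038,0,0.026,-0.095,-0.0359,1],[0.012,0.038,0,0.026,-0.095,-0.0359,1],[0.012,0.038,0,0.026,-0.095,-0.0359,1],[0.012,0.038,0,0.026,-0.095,-0.0359,1],[0.012,0.038,0,0.026,-0.095,-0.0359,1],[0.012,0.038,0,0.026,-0.095,-0.0359,1],[0.012,0.038,0,0.026,-0.095,-0.0359,1],[0.012,0.038,0,0,0,0,1],[0.012,0.038,0,0,0,0,1],[0.012,0.038,0,0,0,0,1],[0.012,0.038,0,0,0,0,1]]
  ]
}}

```text
clock: 1.15
tool_pos: [0.3674, -0.0446, 0.4049]
tool_rot: [-0.285, 0.254, -0.615, 0.69]
wrist_force: [-0.3, -1.2, -0.8]
opening: 0.001
```

Call:
{"method": "jog_arm", "body": {
  "plan": [
    [[0.01,0.029,-0.02,0,0,0,1],[0.01,0.029,-0.02,0,0,0,1],[0.01,0.029,-0.02,0,0,0,1],[0.01,0.029,-0.02,0,0,0,1],[0.01,0.029,-0.02,0,0,0,1],[0,0,-0.035,0,0,0,1],[0,0,-0.035,0,0,0,1],[0,0,0,0,0,0,1]]
  ]
}}

```text
clock: 1.82
tool_pos: [0.4187, 0.0958, 0.2813]
tool_rot: [-0.285, 0.258, -0.605, 0.697]
wrist_force: [-0.1, 0.4, -0.8]
opening: -0.0
```

Run:
```python
from h import *
s=get_state();print(s['tool_pos'],s['wrist_force'])
w=read_camera("wrist");cv2.imwrite("pics/w1.png",w)
cv2.imwrite("pics/sc1.png",read_camera("scene"))
```

```text
[0.41873026 0.09579776 0.28130199] [-0.13913369  0.40104914 -0.8234194 ]
```

View pics/w1.png

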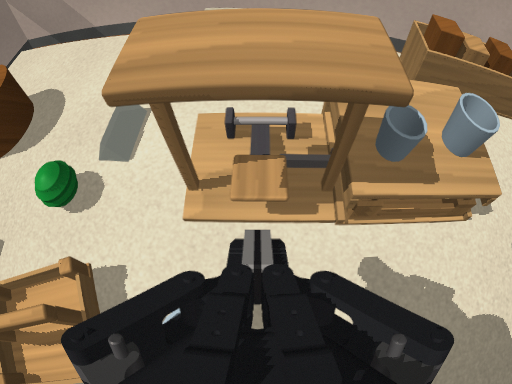

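View pics/sc1.png

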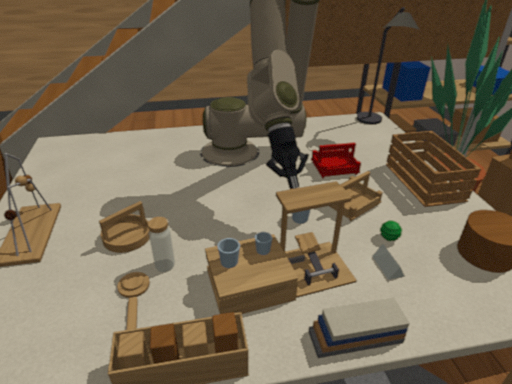

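Run:
```python
from h import *
from scipy.spatial.transform import Rotation as R
s=get_state();print(s['tool_pos'],s['joints'].round(3),s['qvel'].round(3)); M=R.from_quat(s['tool_rot']).as_matrix();print(M.round(3))
cal=calibration("wrist")
f=proj("wrist",[[.6414,.1276,.056]]);print(f)
print(onz("wrist",[(259,163),(234,199),(288,199),(235,157),(284,157)],.056))
print(onz("wrist",[(196,114),(183,220)],.008), onz("wrist",[(343,222),(470,216)],.0))
print(onz("wrist",[(107,103),(404,101)],.200))
```

```text
[0.41899108 0.09516156 0.28307784] [-0.087  0.279  1.987  1.005  0.194  0.428] [-0.008 -0.022 -0.011 -0.02   0.002  0.017]
[[ 0.131  0.699  0.703]
 [-0.991  0.103  0.083]
 [-0.014 -0.708  0.706]]
[[257.40189982 175.59886046]]
[[0.65641213 0.12791879 0.056     ]
 [0.61280646 0.14669534 0.056     ]
 [0.61932348 0.09481981 0.056     ]
 [0.66073393 0.15379966 0.056     ]
 [0.66704574 0.10294901 0.056     ]]
[[0.7563196  0.22987462 0.008     ]
 [0.60086194 0.20800702 0.008     ]] [[ 0.6242896   0.02590965  0.        ]
 [ 0.64927689 -0.16229897  0.        ]]
[[0.60011753 0.21148673 0.2       ]
 [0.62235518 0.03604371 0.2       ]]
```

```bash
cat > data.py <<'E'
import numpy as np
D=[([-1.36727101e+00,  3.81215384e-01,  1.29827927e+00,0,1.46359593e+00, -2.15311488e-01],[0.22366627, -0.50241895,  0.40409493],[-0.5926468 ,  0.38550437, -0.38475584,  0.59339623])]
E
python3 - <<'E'
from data import *
from h import *
from scipy.spatial.transform import Rotation as R
s=get_state(); D.append((s['joints'],s['tool_pos'],s['tool_rot']))
print(repr(s['joints']),s['tool_pos'],s['tool_rot'])
for name,fn in dict(roll=lambda q:R.from_euler('ZYYZYZ'[:1],q[0])*R.from_rotvec([0,q[1]+q[2],0])*R.from_rotvec([0,0,q[3]])*R.from_rotvec([0,q[4],0])*R.from_rotvec([0,0,q[5]]),
  ur=lambda q:R.from_euler('Z',q[0])*R.from_rotvec([0,q[1]+q[2]+q[3],0])*R.from_rotvec([0,0,q[4]])*R.from_rotvec([0,q[5],0])).items():
    A=[(fn(q).inv()*R.from_quat(r)).as_matrix().round(3) for q,p,r in D]
    print(name);print(A[0]);print(A[1])
E
```

```text
array([-0.08696898,  0.27906187,  1.98698974,  1.00530717,  0.19408511,
        0.42832383]) [0.41899108 0.09516156 0.28307784] [-0.28379362  0.25765146 -0.60679053  0.69633481]
roll
[[-1.  0.  0.]
 [ 0. -0.  1.]
 [ 0.  1.  0.]]
[[-1.  0. -0.]
 [ 0.  0.  1.]
 [ 0.  1. -0.]]
ur
[[ 0.404  0.127  0.906]
 [ 0.127 -0.989  0.082]
 [ 0.906  0.082 -0.416]]
[[-0.359 -0.916 -0.179]
 [-0.916  0.309  0.256]
 [-0.179  0.256 -0.95 ]]
```

```bash
cat >> data.py <<'E'
from scipy.spatial.transform import Rotation as R
D.append(([-0.08696898,  0.27906187,  1.98698974,  1.00530717,  0.19408511,0.42832383],[0.41899108,0.09516156,0.28307784],[-0.28379362 , 0.25765146 ,-0.60679053,  0.69633481]))
rz=lambda a:R.from_rotvec([0,0,a]); ry=lambda a:R.from_rotvec([0,a,0])
def cols(q):
    A=rz(q[0]);B=A*ry(q[1]);C=B*ry(q[2]);E=C*rz(q[3]);F=E*ry(q[4])
    return np.c_[[0,0,1],A.apply([0,1,0]),B.apply([0,0,1]),C.apply([0,0,1]),F.apply([0,0,1])]
E
python3 - <<'E'
from data import *
A=np.vstack([cols(q) for q,p,r in D]);b=np.hstack([p for q,p,r in D])
x,res,rk,sv=np.linalg.lstsq(A,b,rcond=None);print(x,res,sv,A@x-b)
E
```

```text
[-0.2148303   0.12377276  0.70645089  0.27497445  0.00705597] [8.2002888e-05] [2.3892383  1.42088425 1.39896434 0.5546235  0.08899362] [ 5.92526238e-03  2.32760394e-03 -7.46367408e-05  9.01971871e-04
 -6.37587007e-03  7.46367408e-05]
```

Call:
{"method": "jog_arm", "body": {
  "plan": [
    [[-0.02,0,0.03,-0.012,0.1,0,1],[-0.02,0,0.03,-0.012,0.1,0,1],[-0.0,0,0.03,-0.012,0.1,0,1],[0,0,0,0,0,0,1],[0,0,0,0,0,0,1]]
  ]
}}

```text
clock: 2.33
tool_pos: [0.4057, 0.099, 0.3268]
tool_rot: [-0.318, 0.297, -0.574, 0.693]
wrist_force: [-0.7, 0.2, -0.3]
opening: 0.006
```

```bash
cat > rec.py <<'E'
from plant import *
s=get_state(); open("data.py","a").write("D.append((%r,%r,%r))\n"%tuple(list(map(float,s[k])) for k in("joints","tool_pos","tool_rot")))
print(s['joints'].round(3),s['tool_pos'].round(4))
E
python3 rec.py
```

```text
[-0.086  0.178  1.922  0.468  0.435  0.971] [0.4057 0.099  0.3268]
```

Call:
{"method": "jog_arm", "body": {
  "plan": [
    [[0,-0.03,0,0.1,0,0.07,1],[0,-0.03,0,0.1,0,0.07,1],[0.0,-0.03,0.0,0.1,0,0.07,1],[0,-0.03,0,0.1,0,0.07,1],[0,0,0,0,0,0,1]]
  ]
}}

```text
clock: 2.75
tool_pos: [0.4063, -0.0003, 0.3234]
tool_rot: [-0.244, 0.356, -0.439, 0.788]
wrist_force: [1.3, -0.0, -0.7]
opening: 0.002
```

```bash
python3 rec.py
python3 - <<'E'
from data import *
from scipy.optimize import least_squares
# params: h, a1x, dy1(shoulder), c2, a2, a3x, a3, y4(after j4), L6, + dy3
def fk(q,p):
    h,a1,d1,c2,a2,a3x,a3,y4,L6=p
    A=rz(q[0]);B=A*ry(q[1]+c2);C=A*ry(q[1]+q[2]);E=C*rz(q[3]);F=E*ry(q[4])
    return A.apply([a1,d1,0])+[0,0,h]+B.apply([0,0,a2])+C.apply([a3x,0,a3])+E.apply([0,y4,0])+F.apply([0,0,L6])
f=lambda p:np.hstack([fk(q,p)-np.array(x) for q,x,r in D])
for c in(0,):
  s=least_squares(f,[.2,0,.12,c,.4,0,.4,0,.1]);print(s.x.round(4),s.cost,f(s.x).round(4))
E
```

```text
[-0.443  0.196  1.94   0.979  0.94   0.287] [ 4.063e-01 -3.000e-04  3.234e-01]
[ 0.1301  0.      0.1175 -0.      0.5371  0.103   0.3508 -0.      0.0841] 9.649241789089519e-14 [ 0.  0. -0.  0. -0.  0.  0. -0.  0. -0.  0. -0.]
```

```bash
cat > kin.py <<'E'
from data import *
from scipy.optimize import least_squares
P=[.1301,0,.1175,0,.5371,.103,.3508,0,.0841]
C0=R.from_matrix([[-1,0,0],[0,0,1],[0,1,0]])
lo=np.array([-3.11,-.89,.22,-1.42,.17,-2.88]);hi=np.array([3.11,2.33,2.48,4.56,2.85,2.88])
def fk(q):
    h,a1,d1,c2,a2,a3x,a3,y4,L6=P
    A=rz(q[0]);B=A*ry(q[1]);C=A*ry(q[1]+q[2]);E=C*rz(q[3]);F=E*ry(q[4])
    return A.apply([a1,d1,0])+[0,0,h]+B.apply([0,0,a2])+C.apply([a3x,0,a3])+F.apply([0,0,L6]),F*rz(q[5])*C0
def ik(p,r,seeds=None):
    out=[]
    for s in seeds if seeds is not None else [[-.2,.3,1.9,a,b,c] for a in(0,1,2,3,-1) for b in(.3,.8) for c in(-2,-1,0,1,2)]:
        def f(q):
            pp,rr=fk(q); return np.r_[(pp-p)*3,(r*rr.inv()).as_rotvec()]
        try: S=least_squares(f,np.clip(s,lo+1e-3,hi-1e-3),bounds=(lo,hi))
        except Exception: continue
        if S.cost<1e-8 and not any(np.allclose(S.x,o,atol=1e-2) for o in out): out.append(S.x)
    return out
yaw=np.radians(6.7); O=np.array([.6286,-.0552,0])
ux=np.array([np.cos(yaw),np.sin(yaw),0]);uy=np.array([-np.sin(yaw),np.cos(yaw),0]);uz=np.array([0,0,1.])
def U(x,y,z): return O+ux*x+uy*y+uz*z
def pose(tip,tilt,roll=0,az=0):
    t=np.radians(tilt);a=rz(np.radians(az))
    ty=a.apply(ux)*np.sin(t)-uz*np.cos(t); tx=-a.apply(uy); M=np.c_[tx,ty,np.cross(tx,ty)]
    r=R.from_rotvec(ty*np.radians(roll))*R.from_matrix(M)
    return tip-ty*.173,r
E
python3 - <<'E'
from kin import *
for tilt in(35,40,45):
  for roll in(0,90,-90,180):
   for az in (-20,0,20):
    for z in(.042,):
      p,r=pose(U(.020,.18,z),tilt,roll,az)
      for q in ik(p,r): print(tilt,roll,az,q.round(2))
E
```

```text
35 0 -20 [ 0.09  0.62  1.71 -0.68  0.29  2.49]
35 0 0 [-0.02  0.6   1.75  0.41  0.2   1.06]
35 0 20 [-0.12  0.61  1.74  0.9   0.42  0.22]
35 90 -20 [ 0.09  0.62  1.71 -0.68  0.29 -2.22]
35 90 0 [-0.02  0.6   1.75  0.41  0.2   2.63]
35 90 20 [-0.12  0.61  1.74  0.9   0.42  1.79]
35 -90 -20 [ 0.09  0.62  1.71 -0.68  0.29  0.92]
35 -90 0 [-0.02  0.6   1.75  0.41  0.2  -0.51]
35 -90 20 [-0.12  0.61  1.74  0.9   0.42 -1.35]
35 180 -20 [ 0.09  0.62  1.71 -0.68  0.29 -0.65]
35 180 0 [-0.02  0.6   1.75  0.41  0.2  -2.08]
40 0 20 [-0.14  0.62  1.79  1.26  0.39 -0.15]
40 90 -20 [ 0.1   0.63  1.76 -1.2   0.23 -1.7 ]
40 90 20 [-0.14  0.62  1.79  1.26  0.39  1.42]
40 -90 -20 [ 0.1   0.63  1.76 -1.2   0.23  1.44]
40 -90 20 [-0.14  0.62  1.79  1.26  0.39 -1.72]
40 180 -20 [ 0.1   0.63  1.76 -1.2   0.23 -0.13]
45 0 -20 [ 0.11  0.64  1.81  4.45  0.25 -2.63]
45 0 20 [-0.16  0.63  1.85  1.61  0.43 -0.51]
45 90 -20 [ 0.11  0.64  1.81  4.45  0.25 -1.06]
45 90 20 [-0.16  0.63  1.85  1.61  0.43  1.06]
45 -90 -20 [0.11 0.64 1.81 4.45 0.25 2.09]
45 -90 20 [-0.16  0.63  1.85  1.61  0.43 -2.09]
45 180 -20 [0.11 0.64 1.81 4.45 0.25 0.52]
45 180 20 [-0.16  0.63  1.85  1.61  0.43  2.63]
```

Run:
```python
from kin import *
from plant import *
s=get_state();cp,cr=s['tool_pos'],R.from_quat(s['tool_rot']);seed=s['joints']
for n,t in dict(pre=(-.07,.155,.100),over=(.020,.18,.085),touch=(.02,.18,.068),stop=(.018,.18,.042)).items():
    p,r=pose(U(*t),44,0,20); q=ik(p,r,[seed]); 
    print(n,p.round(4),"shift",(p-cp).round(4),"rot",(r*cr.inv()).as_rotvec().round(3),q[0].round(2) if q else None)
    cp,cr=p,r
    if q: seed=q[0]
```

```text
pre [0.4336 0.0366 0.2244] shift [ 0.0274  0.0369 -0.099 ] rot [-0.308 -0.179  0.064] [-0.29  0.42  2.03  1.43  0.5  -0.43]
over [0.5201 0.0719 0.2094] shift [ 0.0865  0.0353 -0.015 ] rot [0. 0. 0.] [-0.16  0.54  1.81  1.29  0.43 -0.17]
touch [0.5201 0.0719 0.1924] shift [ 0.     0.    -0.017] rot [0. 0. 0.] [-0.16  0.58  1.82  1.39  0.42 -0.28]
stop [0.5181 0.0717 0.1664] shift [-0.002  -0.0002 -0.026 ] rot [0. 0. 0.] [-0.16  0.63  1.84  1.55  0.42 -0.46]
```

Call:
{"method": "jog_arm", "body": {
  "plan": [
    [[0.007,0.009,-0.025,-0.077,-0.045,0.016,1],[0.007,0.009,-0.025,-0.077,-0.045,0.016,1],[0.007,0.009,-0.025,-0.077,-0.045,0.016,1],[0.007,0.01,-0.024,-0.077,-0.045,0.016,1],[0,0,0,0,0,0,1],[0,0,0,0,0,0,1]]
  ]
}}

```text
clock: 3.25
tool_pos: [0.4318, 0.0394, 0.231]
tool_rot: [-0.329, 0.215, -0.479, 0.785]
wrist_force: [0.2, -0.1, -0.3]
opening: -0.002
```

```bash
cat > nxt.py <<'E'
import sys
from kin import *
from plant import *
s=get_state();cp,cr=s['tool_pos'],R.from_quat(s['tool_rot'])
print(s['joints'].round(3),cp.round(4),s['wrist_force'].round(2))
t=list(map(float,sys.argv[1:4])); p,r=pose(U(*t),44,0,20)
print("shift",(p-cp).round(4),"rot",(r*cr.inv()).as_rotvec().round(3))
E
python3 nxt.py .02 .18 .085
```

```text
[-0.282  0.402  2.026  1.371  0.514 -0.349] [0.4318 0.0394 0.231 ] [ 0.23 -0.14 -0.31]
shift [ 0.0883  0.0325 -0.0216] rot [-0.018 -0.014  0.001]
```

Call:
{"method": "jog_arm", "body": {
  "plan": [
    [[0.022,0.008,-0.005,-0.009,-0.007,0,1],[0.022,0.008,-0.006,-0.009,-0.007,0,1],[0.022,0.008,-0.005,0,0,0,1],[0.022,0.008,-0.005,0,0,0,1],[0,0,0,0,0,0,1],[0,0,0,0,0,0,1]]
  ]
}}

```text
clock: 3.75
tool_pos: [0.5203, 0.0708, 0.2116]
tool_rot: [-0.332, 0.203, -0.484, 0.784]
wrist_force: [-0.4, 0.0, -0.4]
opening: 0.0
```

```bash
python3 nxt.py .02 .18 .068;python3 - <<'E'
from h import *
cv2.imwrite("pics/w2.png",read_camera("wrist"));cv2.imwrite("pics/sc2.png",read_camera("scene"))
E
```

```text
[-0.158  0.54   1.805  1.293  0.435 -0.171] [0.5203 0.0708 0.2116] [-0.38  0.   -0.44]
shift [-0.0002  0.0011 -0.0191] rot [0.001 0.005 0.001]
```

View pics/w2.png

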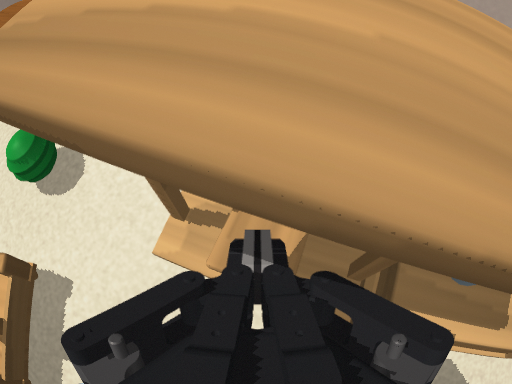

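View pics/sc2.png

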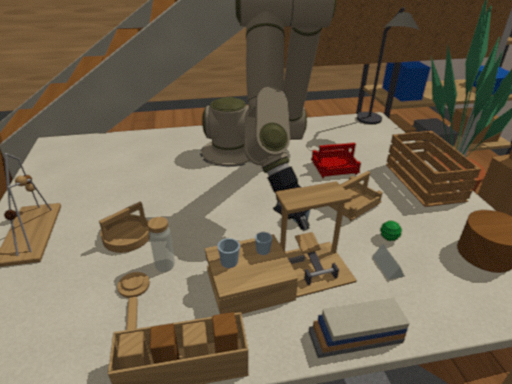

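Call:
{"method": "jog_arm", "body": {
  "plan": [
    [[0,0.001,-0.006,0,0,0,1],[0,0,-0.006,0,0,0,1],[0,0,-0.006,0,0,0,1],[0,0,0,0,0,0,1]]
  ]
}}

```text
clock: 4.18
tool_pos: [0.5193, 0.0715, 0.1927]
tool_rot: [-0.332, 0.204, -0.484, 0.783]
wrist_force: [0.4, 0.6, 0.2]
opening: 0.0
```

Call:
{"method": "jog_arm", "body": {
  "plan": [
    [[0,0,-0.004,0,0,0,1],[0,0,-0.004,0,0,0,1],[0,0,0,0,0,0,1]]
  ]
}}

```text
clock: 4.43
tool_pos: [0.5197, 0.0716, 0.1854]
tool_rot: [-0.332, 0.203, -0.484, 0.784]
wrist_force: [-1.3, -0.3, 4.0]
opening: -0.004
```

Call:
{"method": "jog_arm", "body": {
  "plan": [
    [[-0.001,0,-0.004,0,0,0,1],[0,0,-0.004,0,0,0,1],[0,0,0,0,0,0,1]]
  ]
}}

```text
clock: 4.68
tool_pos: [0.5188, 0.0717, 0.1773]
tool_rot: [-0.332, 0.203, -0.484, 0.784]
wrist_force: [-0.4, -0.3, 2.9]
opening: -0.002
```

Call:
{"method": "jog_arm", "body": {
  "plan": [
    [[-0.001,0,-0.004,0,0,0,1],[0,0,-0.004,0,0,0,1],[0,0,0,0,0,0,1]]
  ]
}}

```text
clock: 4.93
tool_pos: [0.518, 0.0717, 0.1693]
tool_rot: [-0.332, 0.203, -0.484, 0.784]
wrist_force: [-2.8, -2.1, 5.5]
opening: -0.0
```

Call:
{"method": "jog_arm", "body": {
  "plan": [
    [[0,0,-0.003,0,0,0,1],[0,0,-0.003,0,0,0,1],[0,0,0,0,0,0,1]]
  ]
}}

```text
clock: 5.18
tool_pos: [0.518, 0.0717, 0.1636]
tool_rot: [-0.332, 0.203, -0.484, 0.784]
wrist_force: [-5.3, -2.3, 9.9]
opening: 0.0
```

Call:
{"method": "jog_arm", "body": {
  "plan": [
    [[0,0,-0.003,0,0,0,1],[0,0,0,0,0,0,1]]
  ]
}}

```text
clock: 5.35
tool_pos: [0.5178, 0.0718, 0.1622]
tool_rot: [-0.331, 0.202, -0.485, 0.784]
wrist_force: [-15.3, -5.7, 29.2]
opening: -0.0
```

Run:
```python
from h import *
cv2.imwrite("pics/sc3.png",read_camera("scene"));cv2.imwrite("pics/w3.png",read_camera("wrist"))
s=get_state();print(s['tool_pos'],s['wrist_force'],s['clock'])
```

```text
[0.51780181 0.07174264 0.16236994] [-15.09200434  -6.05101683  26.62159059] 5.45
```

View pics/sc3.png

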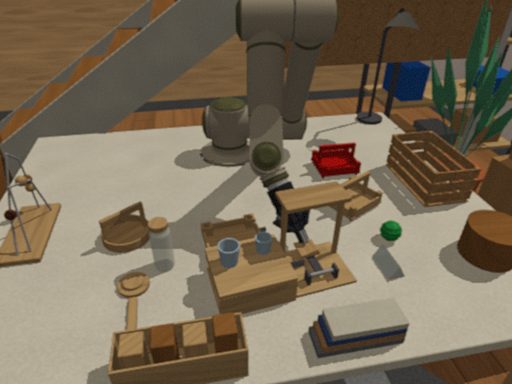

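View pics/w3.png

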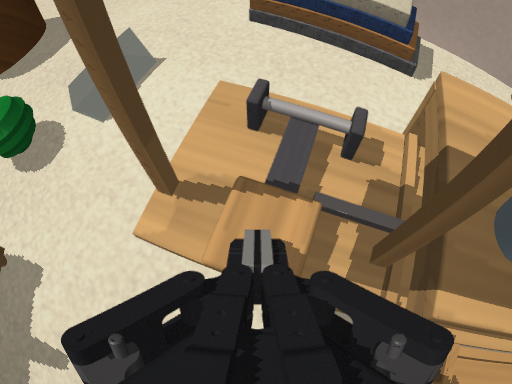

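Call:
{"method": "jog_arm", "body": {
  "plan": [
    [[0,0,0,0,0,0,1],[0,0,0.005,0,0,0,1],[0,0,0.01,0,0,0,1],[0,0,0.02,0,0,0,1],[0,0,0.02,0,0,0,1],[-0.03,-0.012,0.01,0,0,0,1],[-0.035,-0.015,0.01,0,0,0,1],[-0.035,-0.01,0.015,0,0,0,1],[-0.03,0,0.035,0,0,0,0.3],[0,0,0.035,0,0,0,0],[0,0,0.035,0,0,0,0],[0,0,0,0,0,0,0]]
  ]
}}

```text
clock: 6.45
tool_pos: [0.3909, 0.0348, 0.3534]
tool_rot: [-0.331, 0.199, -0.487, 0.784]
wrist_force: [0.5, 0.8, 1.1]
opening: 0.564
```

Run:
```python
from h import *
s=get_state();print(s['tool_pos'],s['joints'].round(2),s['wrist_force'].round(1))
t=read_camera("top");cv2.imwrite("pics/top2.png",t);cv2.imwrite("pics/w4.png",read_camera("wrist"));cv2.imwrite("pics/sc4.png",read_camera("scene"))
crop(t,95,80,335,260,3,"pics/top2c.png")
```

```text
[0.39088073 0.03477893 0.35342036] [-0.33  0.1   1.95  0.88  0.7   0.19] [0.5 0.8 1.1]
```

View pics/top2c.png

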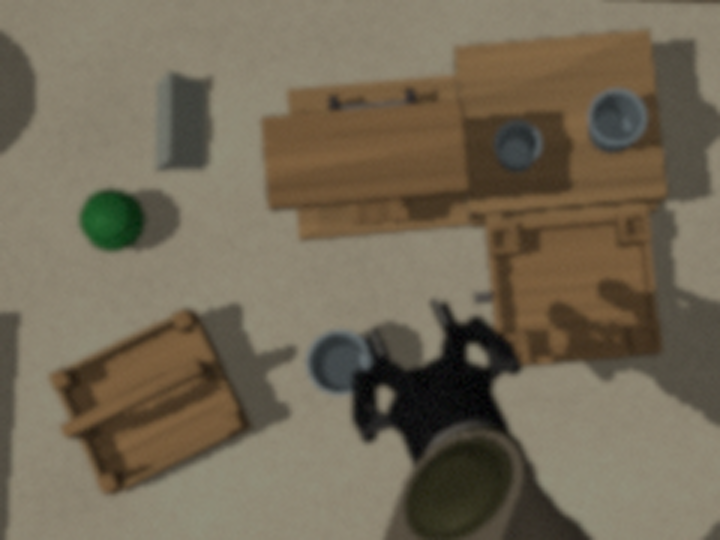

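View pics/w4.png

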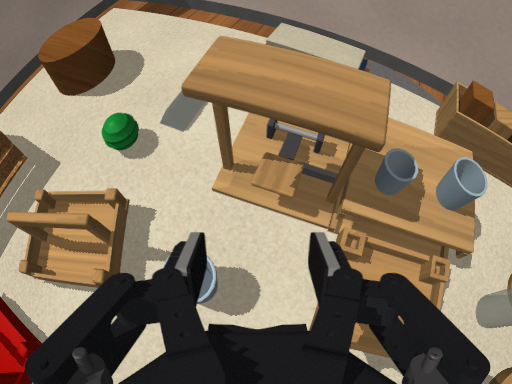

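View pics/sc4.png

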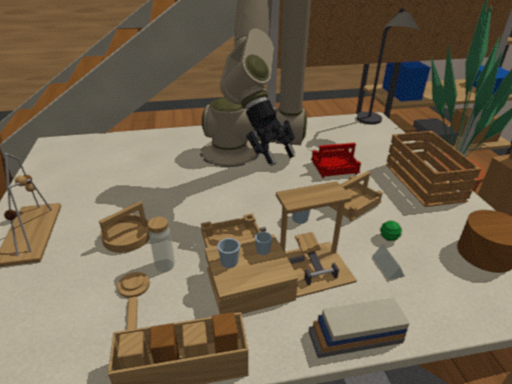

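```bash
cat > dn.py <<'E'
from kin import *
def down(x,y,z,az):  # tool x azimuth deg
    a=np.radians(az);tx=np.array([np.cos(a),np.sin(a),0]);ty=-uz
    return np.array([x,y,z]),R.from_matrix(np.c_[tx,ty,np.cross(tx,ty)])
E
python3 - <<'E'
from dn import *
from plant import *
s=get_state();cr=R.from_quat(s['tool_rot'])
for az in(25.1,-154.9):
    p,r=down(.4335,.3355,.38,az); print(az,[q.round(2) for q in ik(p,r)],(r*cr.inv()).as_rotvec().round(3))
    p,r=down(.554,-.064,.29,az-18.4); print(az,[q.round(2) for q in ik(p,r)])
E
```

```text
25.1 [array([ 0.44,  0.4 ,  1.35, -0.  ,  1.4 ,  0.  ])] [-0.802  0.281  1.458]
25.1 [array([-0.33,  0.5 ,  1.45, -0.  ,  1.19, -0.44])]
-154.9 [] [ 0.283  0.808 -1.513]
-154.9 [array([-0.33,  0.5 ,  1.45,  0.  ,  1.19,  2.7 ])]
```

Call:
{"method": "jog_arm", "body": {
  "plan": [
    [[0.003,0.02,0.003,-0.0535,0.0187,0.0972,0],[0.003,0.02,0.003,-0.0535,0.0187,0.0972,0],[0.003,0.02,0.003,-0.0535,0.0187,0.0972,0],[0.003,0.02,0.003,-0.0535,0.0187,0.0972,0],[0.003,0.02,0.003,-0.0535,0.0187,0.0972,0],[0.003,0.02,0.003,-0.0535,0.0187,0.0972,0],[0.003,0.02,0.003,-0.0535,0.0187,0.0972,0],[0.003,0.02,0.003,-0.0535,0.0187,0.0972,0],[0.003,0.02,0,-0.0535,0.0187,0.0972,0],[0.003,0.02,0,-0.0535,0.0187,0.0972,0],[0.003,0.02,0,-0.0535,0.0187,0.0972,0],[0.003,0.02,0,-0.0535,0.0187,0.0972,0]]
  ]
}}

```text
clock: 7.6
tool_pos: [0.4272, 0.2761, 0.3698]
tool_rot: [-0.653, -0.083, 0.024, 0.752]
wrist_force: [-0.3, -0.1, -0.1]
opening: 0.999
```

Call:
{"method": "jog_arm", "body": {
  "plan": [
    [[0.002,0.02,0,-0.0535,0.0187,0.0972,0],[0.002,0.02,0,-0.0535,0.0187,0.0972,0],[0.002,0.02,0,-0.0535,0.0187,0.0972,0],[0,0,0,0,0,0,0],[0,0,0,0,0,0,0]]
  ]
}}

```text
clock: 8.02
tool_pos: [0.4331, 0.3356, 0.3697]
tool_rot: [0.69, 0.153, -0.155, -0.69]
wrist_force: [0.7, 0.5, -0.2]
opening: 1.001
```

Run:
```python
from h import *
from dn import *
s=get_state();cr=R.from_quat(s['tool_rot']);p,r=down(.4335,.3355,.38,25.1)
print(s['tool_pos'],p-s['tool_pos'],(r*cr.inv()).as_rotvec().round(4),s['joints'].round(2))
import pickle;pickle.dump(calibration("wrist"),open("calw5.pkl","wb"))
w=read_camera("wrist");cv2.imwrite("pics/w5.png",w)
t=read_camera("top");cv2.imwrite("pics/top3.png",t);crop(t,240,130,330,210,8,"pics/top3c.png")
crop(w,0,0,512,384,1.5,"pics/w5c.png")
```

```text
[0.43308914 0.33562937 0.36973384] [ 0.00041086 -0.00012937  0.01026616] [ 0.001  -0.0033 -0.0008] [0.44 0.41 1.36 0.   1.38 0.  ]
```

View pics/w5c.png

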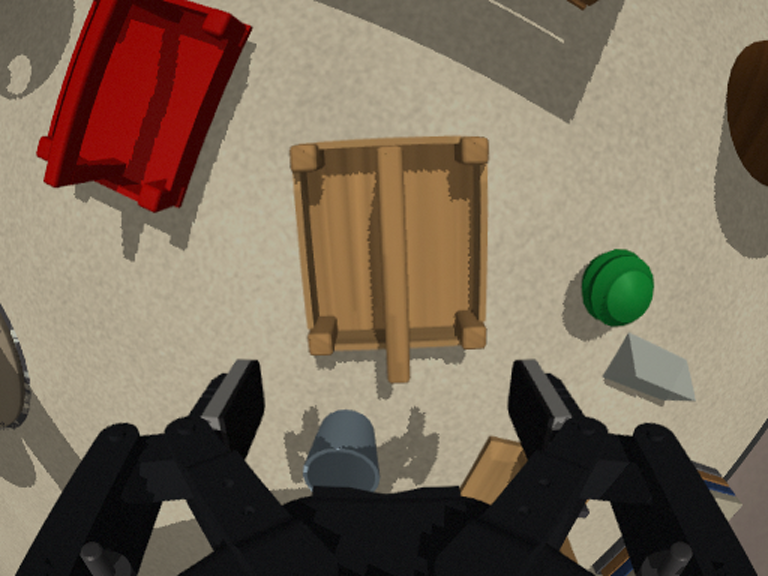

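View pics/top3c.png

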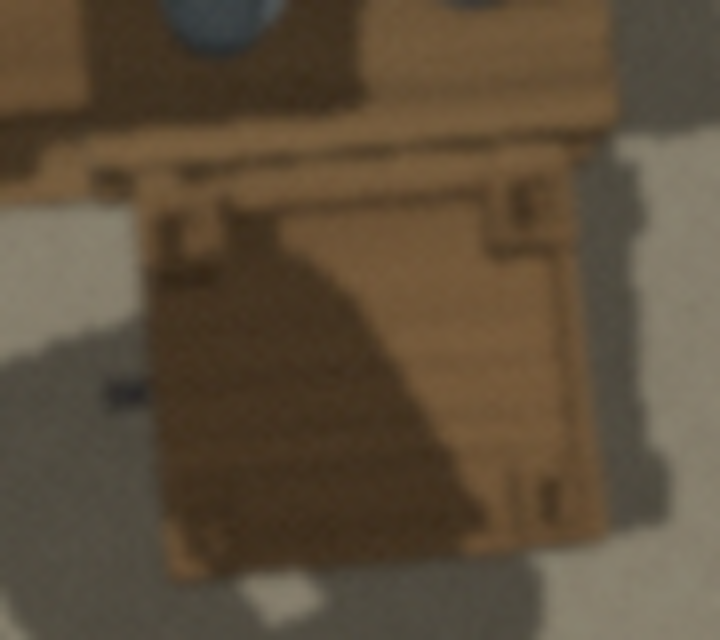

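Run:
```python
from h import *
import pickle
c=pickle.load(open("calw5.pkl","rb"))
g=lambda L:[((x+.5)/1.5-.5,(y+.5)/1.5-.5) for x,y in L]
h=onz("wrist",g([(389,149),(399,378)]),.105,c);print(h,h.mean(0));d=h[0]-h[1];print(np.linalg.norm(d),np.degrees(np.arctan2(d[1],d[0])))
h=onz("wrist",g([(304,155),(473,149),(470,331),(322,336)]),.056,c);print(h,h.mean(0));
d=h[0]-h[3];e=h[1]-h[2];print(np.linalg.norm(d),np.degrees(np.arctan2(d[1],d[0])),np.degrees(np.arctan2(e[1],e[0])))
f=lambda L,o,s:[((x+.5)/s-.5+o[0],(y+.5)/s-.5+o[1]) for x,y in L]
# tray outer corners & sockets
t=onz("top",f([(137,180),(570,148),(605,535),(175,578)],(240,130),8),.045);print("tray",t,t.mean(0))
t=onz("top",f([(185,238),(528,210),(550,500)],(240,130),8),.045);print("sock",t); print((t[0]+t[2])/2)
d=t[0]-t[1];print(np.linalg.norm(d),np.degrees(np.arctan2(d[1],d[0])))
```

```text
[[0.40245466 0.40409527 0.105     ]
 [0.46467161 0.28648646 0.105     ]] [0.43356313 0.34529086 0.105     ]
0.13305180664098518 117.87955786642391
[[0.35551449 0.37809103 0.056     ]
 [0.45059051 0.42716589 0.056     ]
 [0.50711791 0.31618677 0.056     ]
 [0.41468633 0.26858937 0.056     ]] [0.43197731 0.34750826 0.056     ]
0.12446655261286023 118.38563169107587 116.99209483196259
tray [[ 0.62173355  0.02301536  0.045     ]
 [ 0.63809501 -0.13560616  0.045     ]
 [ 0.4959335  -0.1503746   0.045     ]
 [ 0.47608106  0.00540311  0.045     ]] [ 0.55796078 -0.06439057  0.045     ]
sock [[ 0.60074149  0.00489449  0.045     ]
 [ 0.61462507 -0.12052977  0.045     ]
 [ 0.50815304 -0.13018798  0.045     ]]
[ 0.55444726 -0.06264675  0.045     ]
0.1261903310169152 96.31652448900837
```

Run:
```python
from h import *
w=cv2.imread("pics/w5.png");crop(w,185,80,335,265,4,"pics/w5z.png")
t=cv2.imread("pics/top2.png");crop(t,105,175,185,255,7,"pics/t2z.png")
```

```text
(no output)
```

View pics/w5z.png

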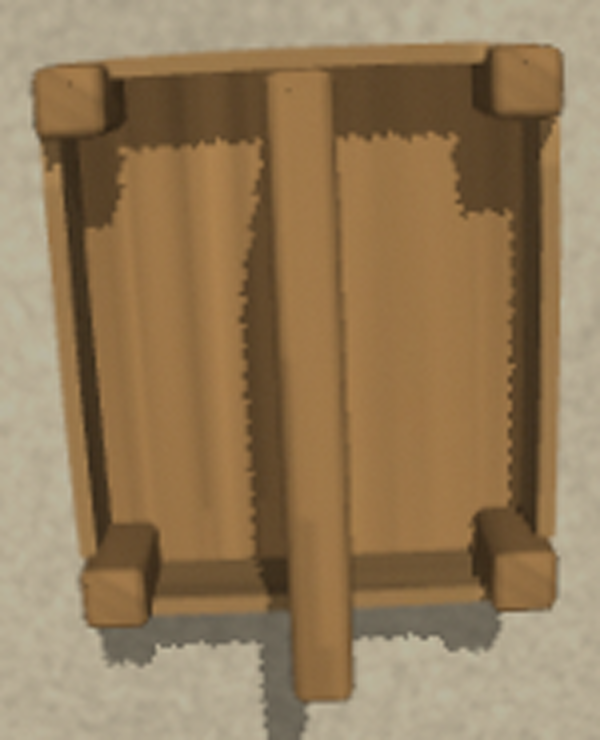

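View pics/t2z.png

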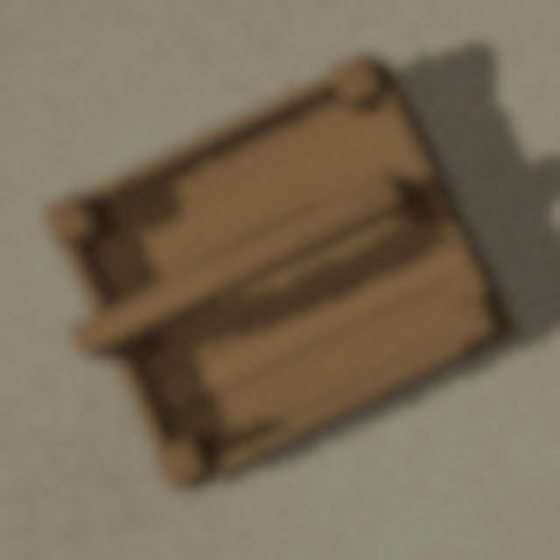

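Run:
```python
from h import *
import pickle
c=pickle.load(open("calw5.pkl","rb"))
f=lambda L,o,s:[((x+.5)/s-.5+o[0],(y+.5)/s-.5+o[1]) for x,y in L]
W=lambda L,z:onz("wrist",f(L,(185,80),4),z,c); T=lambda L,z:onz("top",f(L,(105,175),7),z)
for n,h in (("w",W([(299,71),(323,699)],.105)),("t",T([(80,336),(425,205)],.105))):
    print(n,h[:,:2].round(4),h.mean(0).round(4));d=h[0]-h[1];print(np.linalg.norm(d).round(4),np.degrees(np.arctan2(d[1],d[0])).round(2))
for n,h in (("w",W([(70,100),(527,80),(523,575),(117,590)],.056)),("t",T([(187,462),(72,220),(357,80)],.056))):
    print(n,h[:,:2].round(4),((h[0]+h[2])/2).round(4));d=h[1]-h[2];print(np.linalg.norm(h[0]-h[1]),np.linalg.norm(d).round(4),np.degrees(np.arctan2(d[1],d[0])).round(2))
# sanity: cup rim & ball in wrist
print(proj("wrist",[[.474,.1584,.065]],c)*1.5)
```

```text
w [[0.402  0.4054]
 [0.4655 0.2839]] [0.4337 0.3447 0.105 ]
0.1371 117.57
t [[0.4046 0.4029]
 [0.4594 0.2708]] [0.432  0.3368 0.105 ]
0.143 112.54
w [[0.3557 0.3767]
 [0.4518 0.4273]
 [0.5109 0.3143]
 [0.4155 0.2647]] [0.4333 0.3455 0.056 ]
0.10861467957207267 0.1276 117.6
t [[0.3552 0.3724]
 [0.4521 0.4246]
 [0.5127 0.3112]] [0.4339 0.3418 0.056 ]
0.11005372514217084 0.1286 118.14
[[339.01221105 477.21901015]]
```

Call:
{"method": "jog_arm", "body": {
  "plan": [
    [[0.0005,0.008,0,0,-0.003,0.045,0],[0,0,-0.03,0,0,0,0],[0,0,-0.03,0,0,0,0],[0,0,0,0,0,0,0]]
  ]
}}

```text
clock: 8.45
tool_pos: [0.4329, 0.3416, 0.307]
tool_rot: [0.688, 0.166, -0.171, -0.686]
wrist_force: [-0.5, -0.9, -0.7]
opening: 1.002
```

Run:
```python
from h import *
from dn import *
s=get_state();cr=R.from_quat(s['tool_rot']);p,r=down(.4336,.3437,.250,27.7)
print(s['tool_pos'],p-s['tool_pos'],(r*cr.inv()).as_rotvec().round(4))
w=read_camera("wrist");cv2.imwrite("pics/w6.png",w)
```

```text
[0.43286448 0.34156305 0.30701351] [ 0.00073552  0.00213695 -0.05701351] [ 0.0038 -0.0056  0.0024]
```

View pics/w6.png

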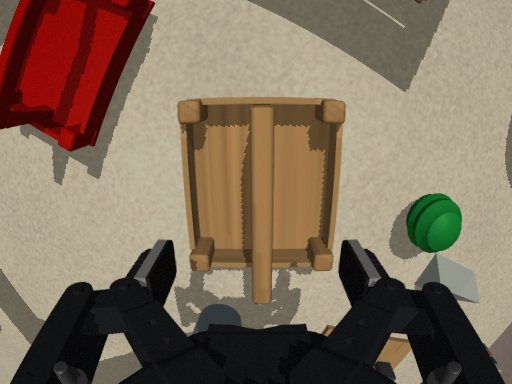

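Call:
{"method": "jog_arm", "body": {
  "plan": [
    [[0.0015,0.0025,-0.019,0.0038,-0.0056,0.002,0],[0,0,-0.019,0,0,0,0],[0,0,-0.019,0,0,0,0],[0,0,0,0,0,0,0],[0,0,0,0,0,0,0.5],[0,0,0,0,0,0,0.7],[0,0,0,0,0,0,1],[0,0,0,0,0,0,1],[0,0,0,0,0,0,1],[0,0,0,0,0,0,1]]
  ]
}}

```text
clock: 9.33
tool_pos: [0.435, 0.3455, 0.2554]
tool_rot: [-0.686, -0.173, 0.167, 0.687]
wrist_force: [-1.0, 0.0, 17.6]
opening: 0.152
```

Call:
{"method": "jog_arm", "body": {
  "plan": [
    [[0,0,0,0,0,0,1],[0,0,0,0,0,0,1]]
  ]
}}

```text
clock: 9.5
tool_pos: [0.4351, 0.3455, 0.2555]
tool_rot: [-0.686, -0.173, 0.167, 0.687]
wrist_force: [-1.5, -0.9, 5.3]
opening: 0.15
```

Call:
{"method": "jog_arm", "body": {
  "plan": [
    [[0,0,0.005,0,0,0,1],[0,0,0.01,0,0,0,1],[0,0,0.02,0,0,0,1],[0,0,0.03,0,0,0,1],[0,0,0.03,0,0,0,1],[0,0,0.03,0,0,0,1],[0,0,0.02,0,0,0,1],[0,0,0,0,0,0,1]]
  ]
}}

```text
clock: 10.17
tool_pos: [0.435, 0.3455, 0.4047]
tool_rot: [-0.685, -0.176, 0.164, 0.688]
wrist_force: [-0.1, 0.6, -3.2]
opening: 0.151
```

Run:
```python
from h import *
from dn import *
import pickle
s=get_state();print(s['tool_pos'],s['wrist_force'].round(1),s['opening'],R.from_quat(s['tool_rot']).as_matrix().round(4))
pickle.dump((calibration("wrist"),s['tool_pos'],s['tool_rot']),open("calw7.pkl","wb"))
w=read_camera("wrist");cv2.imwrite("pics/w7.png",w)
t=read_camera("top");cv2.imwrite("pics/top4.png",t);crop(t,85,165,205,265,6,"pics/top4z.png");crop(t,240,130,330,210,8,"pics/top4c.png")
```

```text
[0.43499954 0.34554246 0.40470156] [-0.1  0.6 -3.2] 0.15103999831002698 [[ 8.842e-01  1.640e-02 -4.668e-01]
 [ 4.667e-01  7.600e-03  8.844e-01]
 [ 1.800e-02 -9.998e-01 -9.000e-04]]
```

View pics/w7.png

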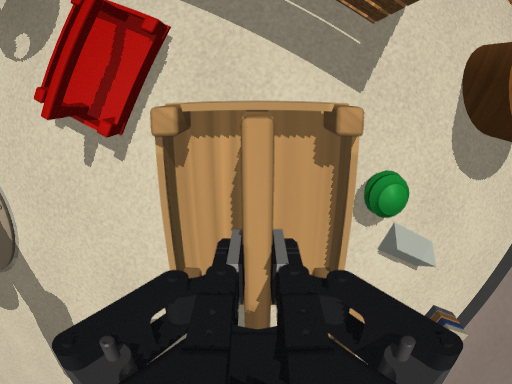

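View pics/top4z.png

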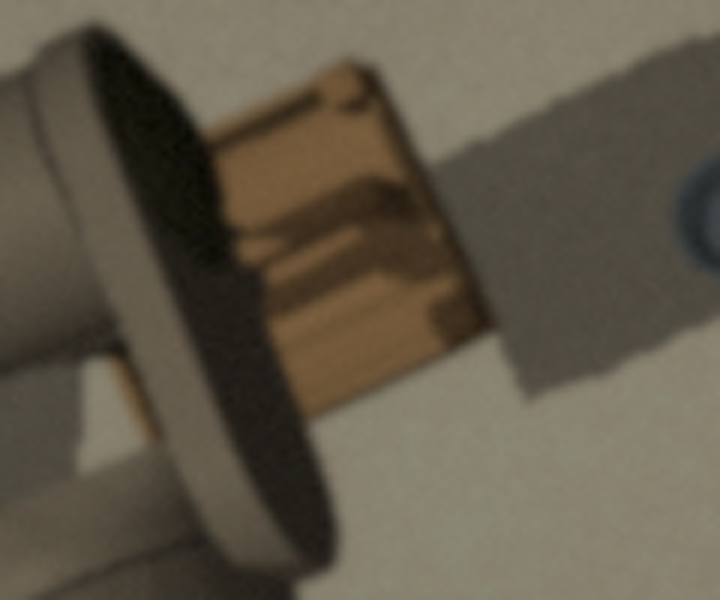

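View pics/top4c.png

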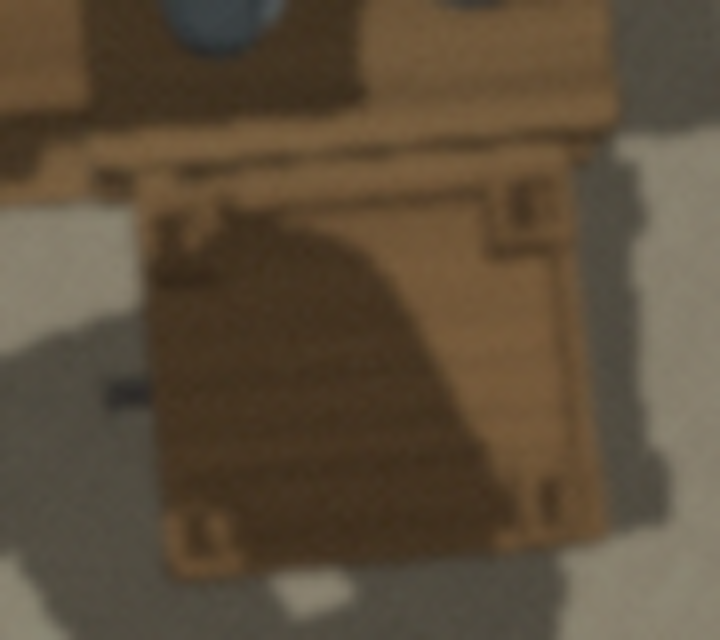

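Call:
{"method": "jog_arm", "body": {
  "plan": [
    [[0,-0.015,0,0,0,-0.03,1],[0,-0.03,0,0,0,-0.034,1],[0,-0.035,0,0,0,-0.034,1],[0,-0.035,0,0,0,-0.034,1],[0,-0.035,0,0,0,-0.034,1],[0,-0.035,0,0,0,-0.034,1],[0,-0.035,0,0,0,-0.034,1],[0,-0.035,0,0,0,-0.034,1],[0.01,-0.035,0,0,0,-0.034,1],[0.02,-0.03,0,0,0,-0.034,1],[0.02,-0.03,0,0,0,-0.034,1],[0.02,-0.025,0,0,0,0,1]]
  ]
}}

```text
clock: 11.27
tool_pos: [0.5055, -0.0317, 0.398]
tool_rot: [-0.706, -0.042, 0.038, 0.706]
wrist_force: [-0.6, 0.6, -4.1]
opening: 0.15
```

Call:
{"method": "jog_arm", "body": {
  "plan": [
    [[0.02,-0.02,0,0,0,0,1],[0.015,-0.01,0,0,0,0,1],[0.01,-0.004,0,0,0,0,1],[0,0,-0.01,0,0,0,1],[0,0,-0.02,0,0,0,1],[0,0,0,0,0,0,1],[0,0,0,0,0,0,1]]
  ]
}}

```text
clock: 11.85
tool_pos: [0.55, -0.0635, 0.3679]
tool_rot: [-0.705, -0.042, 0.039, 0.707]
wrist_force: [-0.2, 0.2, -2.8]
opening: 0.15
```

Run:
```python
from h import *
from dn import *
import pickle
s=get_state();print(s['tool_pos'],s['wrist_force'].round(1),s['opening'],R.from_quat(s['tool_rot']).as_matrix().round(4), s['joints'].round(2),s['clock'])
pickle.dump((calibration("wrist"),s['tool_pos'],s['tool_rot']),open("calw8.pkl","wb"))
w=read_camera("wrist");cv2.imwrite("pics/w8.png",w)
t=read_camera("top");cv2.imwrite("pics/top5.png",t);crop(t,220,90,340,210,6,"pics/top5c.png")
t=read_camera("scene");cv2.imwrite("pics/sc5.png",t);crop(t,160,130,340,310,4,"pics/sc5c.png")
```

```text
[ 0.54998206 -0.06347663  0.3679036 ] [-0.2  0.2 -2.8] 0.1496485780343953 [[ 0.9933  0.0045 -0.1152]
 [ 0.1152  0.002   0.9933]
 [ 0.0047 -1.      0.0015]] [-0.33  0.42  1.35  0.    1.37 -0.45] 11.85
```

View pics/w8.png

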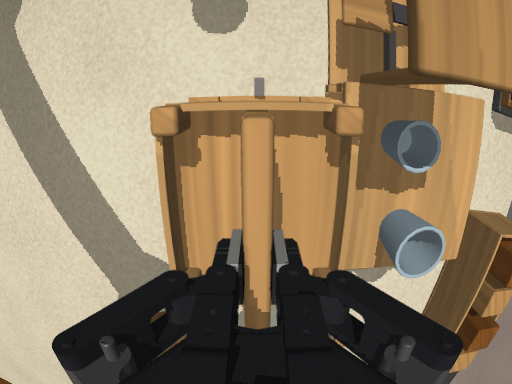

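View pics/top5c.png

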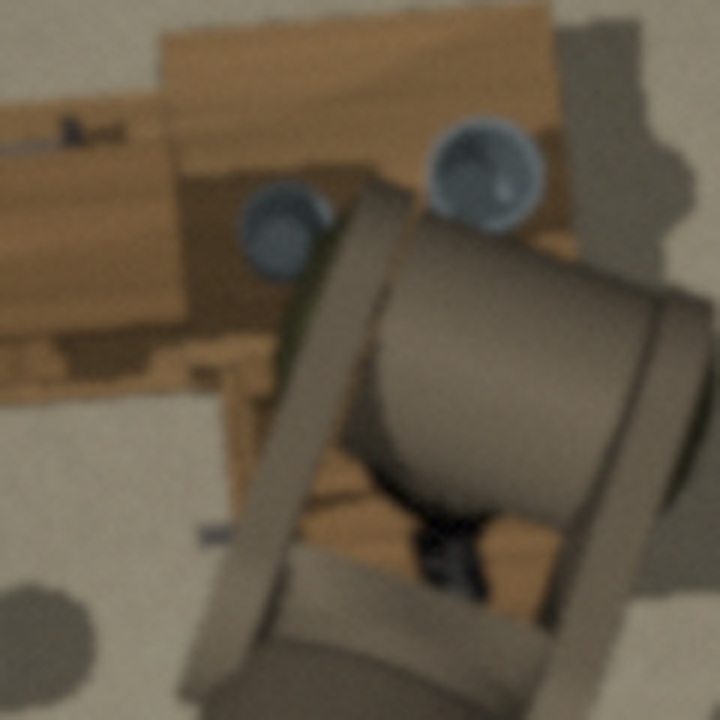

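View pics/sc5c.png

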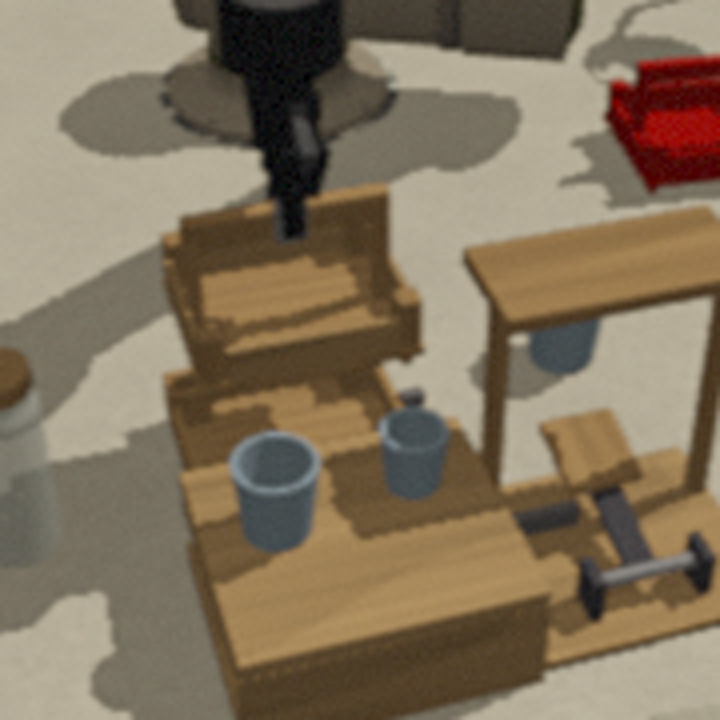

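Run:
```python
from h import *
from dn import *
import pickle
w=cv2.imread("pics/w8.png");crop(w,140,70,380,290,3.2,"pics/w8z.png")
w4=cv2.imread("pics/w4.png");crop(w4,320,210,480,330,5,"pics/w4z.png")
```

```text
(no output)
```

View pics/w8z.png

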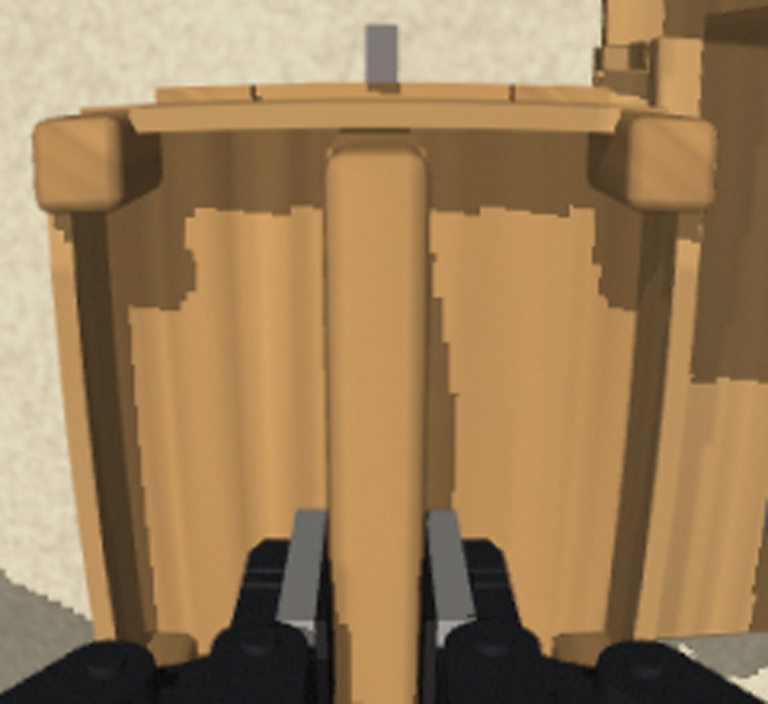

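View pics/w4z.png

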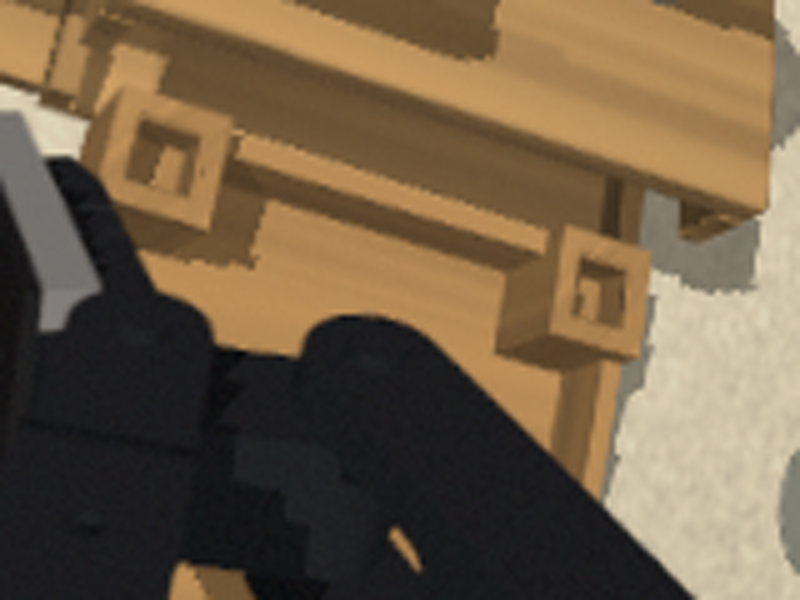

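Run:
```python
from h import *
from dn import *
import pickle
c,tp,tr=pickle.load(open("calw8.pkl","rb")); r=R.from_quat(tr)
f=lambda L,o,s:[((x+.5)/s-.5+o[0],(y+.5)/s-.5+o[1]) for x,y in L]
W=lambda L,z:onz("wrist",f(L,(140,70),3.2),z,c)
yw=np.radians(6.6);X=np.array([np.cos(yw),np.sin(yw),0]);Y=np.array([-np.sin(yw),np.cos(yw),0])
loc=lambda P:np.c_[(P-tp)@X,(P-tp)@Y].round(4)
ft=tp[2]-.2555
print("feet",ft,"tray edge(y80), ticks x±40",loc(W([(253,87),(513,87),(383,87)],.045)))
print("tab tip (y 98), z~.02-.045",loc(W([(382,25)],.02)),loc(W([(382,25)],.045)))
print("post tops ctr (±55,65)",loc(W([(78,167),(671,164)],ft+.056)))
print("post tops outer (y75)",loc(W([(78,118),(671,117)],ft+.056)))
print("post near (x±55,y-65)",loc(W([(165,648),(590,648)],ft+.056)))
print("bar far end (y70)",loc(W([(377,150)],ft+.105)))
# w4: pose then
tp4=np.array([0.39088073,0.03477893,0.35342036]); r4=R.from_quat([-0.331,0.199,-0.487,0.784])
V=np.array(c["view"]);Rc=V[:3,:3].T;oc=-Rc@V[:3,3]
rel=r.inv()*R.from_matrix(Rc); ro=r.inv().apply(oc-tp)
Rn=(r4*rel).as_matrix();on=tp4+r4.apply(ro);V4=np.eye(4);V4[:3,:3]=Rn.T;V4[:3,3]=-Rn.T@on
c4=dict(camera_matrix=c["camera_matrix"],view=V4)
p=onz("wrist",f([(158,158),(598,292)],(320,210),5),.045,c4);print("w4 sockets",p,np.linalg.norm(p[0]-p[1]));
d=p[0]-p[1];a=np.arctan2(d[1],d[0]);print(np.degrees(a)-90, p.mean(0)-.055*np.array([np.sin(a),-np.cos(a),0]))
```

```text
feet 0.11240359524180282 tray edge(y80), ticks x±40 [[-0.035   0.0775]
 [ 0.044   0.0777]
 [ 0.0044  0.0771]]
tab tip (y 98), z~.02-.045 [[0.0044 0.0977]] [[0.0041 0.0961]]
post tops ctr (±55,65) [[-0.0527  0.0646]
 [ 0.0553  0.0652]]
post tops outer (y75) [[-0.0523  0.0736]
 [ 0.0549  0.0738]]
post near (x±55,y-65) [[-0.0437 -0.0366]
 [ 0.0477 -0.0369]]
bar far end (y70) [[0.0013 0.0698]]
w4 sockets [[ 0.60222307  0.00605568  0.045     ]
 [ 0.61824195 -0.12477375  0.045     ]] 0.13180646380247193
6.980601345829257 [ 0.5556402  -0.06604337  0.045     ]
```

Call:
{"method": "jog_arm", "body": {
  "plan": [
    [[0.003,-0.0012,-0.01,0,0,0,1],[0,0,-0.015,0,0,0,1],[0,0,-0.015,0,0,0,1],[0,0,-0.01,0,0,0,1],[0,0,0,0,0,0,1],[0,0,0,0,0,0,1]]
  ]
}}

```text
clock: 12.5
tool_pos: [0.5533, -0.0647, 0.3197]
tool_rot: [0.706, 0.044, -0.038, -0.706]
wrist_force: [-0.2, 0.2, -3.4]
opening: 0.148
```

Run:
```python
from h import *
from dn import *
import pickle
s=get_state();print(s['tool_pos'],s['wrist_force'].round(1),s['opening'],R.from_quat(s['tool_rot']).as_matrix().round(4),s['clock'])
pickle.dump((calibration("wrist"),s['tool_pos'],s['tool_rot']),open("calw9.pkl","wb"))
w=read_camera("wrist");cv2.imwrite("pics/w9.png",w);crop(w,140,70,380,290,3.2,"pics/w9z.png")
t=read_camera("scene");cv2.imwrite("pics/sc9.png",t);crop(t,190,160,280,250,8,"pics/sc9c.png")
```

```text
[ 0.553289   -0.06471487  0.31971555] [-0.2  0.2 -3.4] 0.14811454038758365 [[ 9.933e-01  9.000e-03 -1.154e-01]
 [ 1.154e-01  5.000e-04  9.933e-01]
 [ 9.000e-03 -1.000e+00 -6.000e-04]] 12.5
```

View pics/w9z.png

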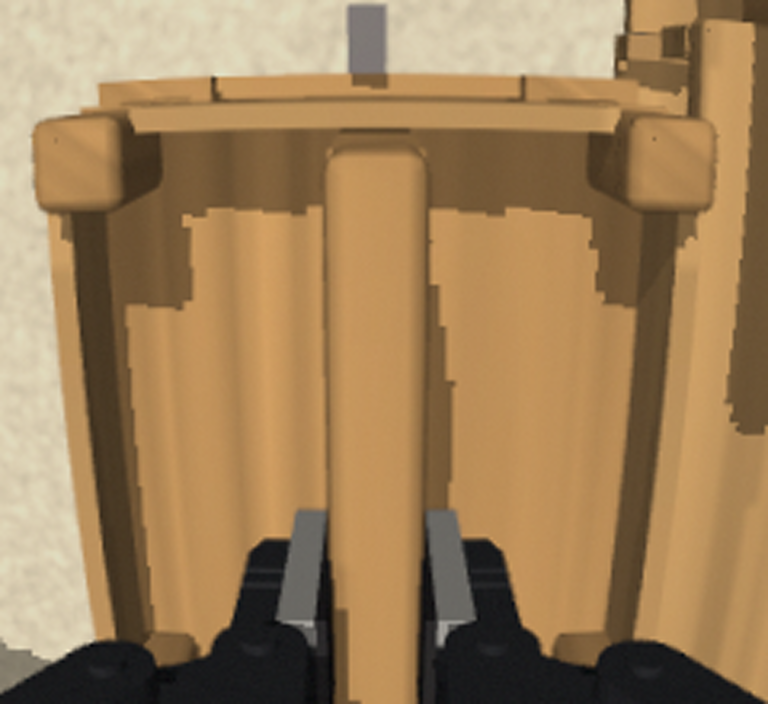

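View pics/sc9c.png

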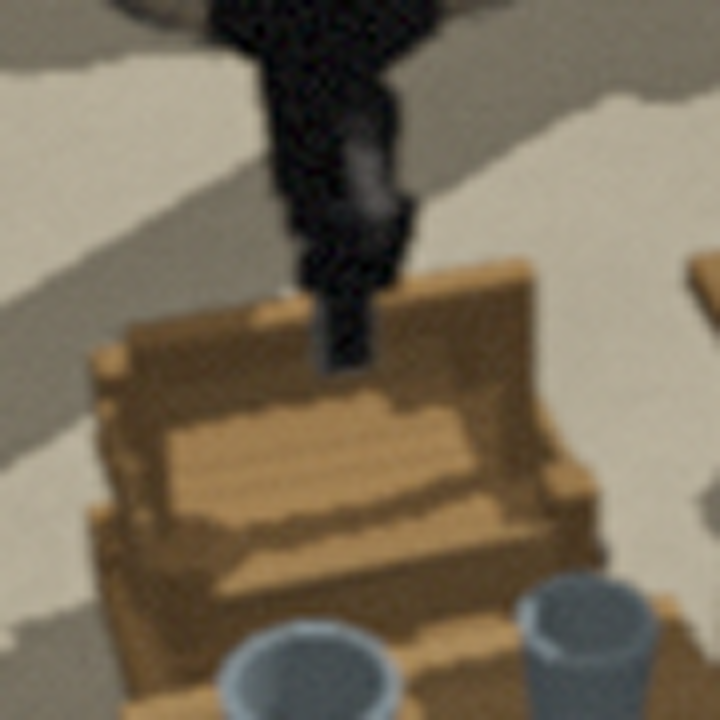

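```bash
cat > rel.py <<'E'
import sys
from h import *
from dn import *
import pickle
def run(pk,tick1,tick2,edge,tab):
    c,tp,tr=pickle.load(open(pk,"rb")); r=R.from_quat(tr); M=r.as_matrix()
    f=lambda L,o,s:[((x+.5)/s-.5+o[0],(y+.5)/s-.5+o[1]) for x,y in L]
    W=lambda L,z:onz("wrist",f(L,(140,70),3.2),z,c)
    X=M[:,0]*[1,1,0];X/=np.linalg.norm(X);Y=np.cross([0,0,1],X)
    loc=lambda P:np.c_[(P-tp)@X,(P-tp)@Y].round(4)
    ft=tp[2]-.2555
    a=loc(W([tick1,tick2,edge,tab],.045));print("feet",ft,"yaw",np.degrees(np.arctan2(X[1],X[0])),"\ntray ticks/edge/tab",a.tolist())
    b=loc(W([(78,167),(671,164),(78,118),(671,117)],ft+.056));print("posts",b.tolist()); e=loc(W([(377,150)],ft+.105));print("bar",e)
    print("tray x",a[:2,0].mean(),"y",a[:3,1].mean()-.08,"caddy x",b[:,0].mean(),"y",(b[:2,1].mean()-.065),(b[2:,1].mean()-.075),e[0,1]-.07)
E
python3 -c "
from rel import *
run('calw8.pkl',(253,87),(513,87),(383,86),(382,25))
run('calw9.pkl',(213,78),(523,78),(368,74),(367,5))"
```

```text
feet 0.11240359524180282 yaw 6.615696765552918 
tray ticks/edge/tab [[-0.035, 0.0775], [0.0441, 0.0777], [0.0045, 0.0774], [0.0041, 0.0961]]
posts [[-0.0527, 0.0646], [0.0553, 0.0652], [-0.0522, 0.0736], [0.055, 0.0738]]
bar [[0.0013 0.0698]]
tray x 0.0045499999999999985 y -0.0024666666666666726 caddy x 0.0013500000000000005 y -0.00010000000000000286 -0.0012999999999999956 -0.00020000000000000573
feet 0.06421554552538827 yaw 6.62614954529552 
tray ticks/edge/tab [[-0.0382, 0.0797], [0.0406, 0.0796], [0.0012, 0.08], [0.0009, 0.0977]]
posts [[-0.0517, 0.0642], [0.0562, 0.0647], [-0.0513, 0.0732], [0.0558, 0.0734]]
bar [[0.002  0.0695]]
tray x 0.0011999999999999997 y -0.0002333333333333354 caddy x 0.0022500000000000003 y -0.0005500000000000088 -0.0016999999999999932 -0.0005000000000000004
```

Call:
{"method": "jog_arm", "body": {
  "plan": [
    [[-0.0008,0,-0.005,0,0,0,1],[0,0,-0.006,0,0,0,1],[0,0,-0.005,0,0,0,1],[0,0,0,0,0,0,1],[0,0,0,0,0,0,1]]
  ]
}}

```text
clock: 13.02
tool_pos: [0.5523, -0.0647, 0.3034]
tool_rot: [-0.706, -0.044, 0.038, 0.706]
wrist_force: [0.1, 1.6, -4.0]
opening: 0.149
```

Run:
```python
from h import *
from dn import *
import pickle
s=get_state();print(s['tool_pos'],s['wrist_force'].round(1),s['ft_torque'].round(2),s['opening'],R.from_quat(s['tool_rot']).as_matrix().round(4),s['clock'])
pickle.dump((calibration("wrist"),s['tool_pos'],s['tool_rot']),open("calw10.pkl","wb"))
w=read_camera("wrist");cv2.imwrite("pics/w10.png",w);crop(w,140,70,380,290,3.2,"pics/w10z.png")
```

```text
[ 0.55231772 -0.06468047  0.30343478] [ 0.1  1.6 -4. ] [-0.09  0.06 -0.03] 0.14931146712121737 [[ 9.933e-01  8.600e-03 -1.153e-01]
 [ 1.153e-01  6.000e-04  9.933e-01]
 [ 8.600e-03 -1.000e+00 -4.000e-04]] 13.0167
```

View pics/w10z.png

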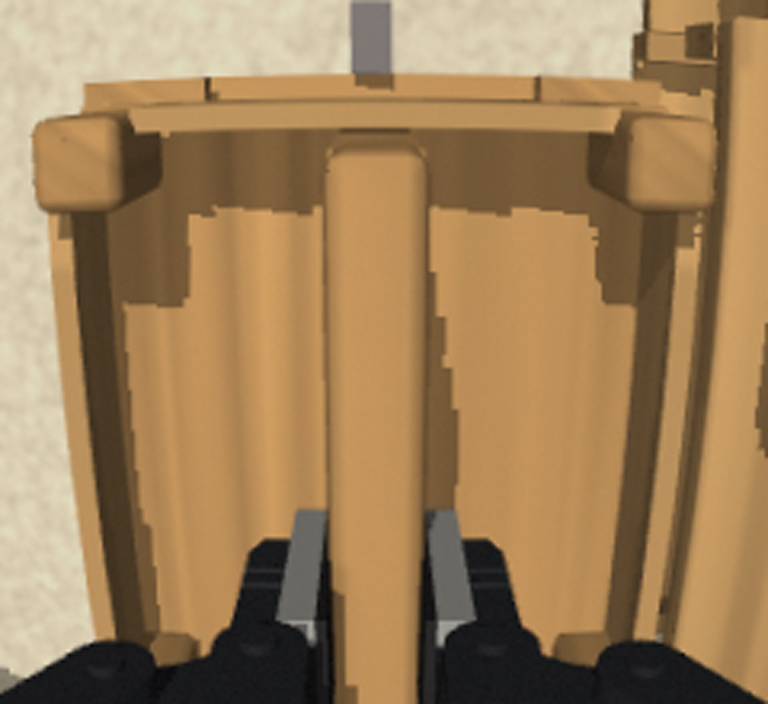

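```bash
python3 -c "
from rel import *
run('calw10.pkl',(207,78),(538,78),(373,75),(371,1))"
```

```text
feet 0.047934778004047995 yaw 6.619911914984171 
tray ticks/edge/tab [[-0.0372, 0.0797], [0.0414, 0.0797], [0.0022, 0.0797], [0.0017, 0.0974]]
posts [[-0.0518, 0.0643], [0.0562, 0.0648], [-0.0514, 0.0732], [0.0558, 0.0734]]
bar [[0.0019 0.0696]]
tray x 0.002100000000000001 y -0.0003000000000000086 caddy x 0.0022000000000000006 y -0.00045000000000000595 -0.0016999999999999932 -0.00040000000000001146
```

Aligned to well under 1 mm in both directions by the wrist view. Lowering gently.

Call:
{"method": "jog_arm", "body": {
  "plan": [
    [[0,0,-0.002,0,0,0,1],[0,0,-0.002,0,0,0,1],[0,0,-0.002,0,0,0,1],[0,0,0,0,0,0,1]]
  ]
}}

```text
clock: 13.4
tool_pos: [0.5523, -0.0647, 0.2974]
tool_rot: [-0.706, -0.044, 0.038, 0.706]
wrist_force: [0.7, 0.7, -3.4]
opening: 0.149
```

Call:
{"method": "jog_arm", "body": {
  "plan": [
    [[0,0,-0.002,0,0,0,1],[0,0,-0.002,0,0,0,1],[0,0,0,0,0,0,1]]
  ]
}}

```text
clock: 13.65
tool_pos: [0.5523, -0.0647, 0.2934]
tool_rot: [-0.706, -0.044, 0.038, 0.706]
wrist_force: [0.4, -0.6, -3.2]
opening: 0.151
```

Call:
{"method": "jog_arm", "body": {
  "plan": [
    [[0,0,-0.002,0,0,0,1],[0,0,-0.0015,0,0,0,1],[0,0,0,0,0,0,1]]
  ]
}}

```text
clock: 13.9
tool_pos: [0.5523, -0.0647, 0.29]
tool_rot: [-0.706, -0.044, 0.038, 0.706]
wrist_force: [1.0, -0.5, -3.4]
opening: 0.151
```

Call:
{"method": "jog_arm", "body": {
  "plan": [
    [[0,0,-0.001,0,0,0,1],[0,0,0,0,0,0,1],[0,0,0,0,0,0,1]]
  ]
}}

```text
clock: 14.15
tool_pos: [0.5523, -0.0647, 0.2893]
tool_rot: [0.706, 0.044, -0.037, -0.706]
wrist_force: [-1.5, -0.4, -3.5]
opening: 0.151
```

Call:
{"method": "jog_arm", "body": {
  "plan": [
    [[0,0,-0.001,0,0,0,1],[0,0,0,0,0,0,1],[0,0,0,0,0,0,1]]
  ]
}}

```text
clock: 14.4
tool_pos: [0.5524, -0.0647, 0.2887]
tool_rot: [0.706, 0.044, -0.037, -0.706]
wrist_force: [0.7, 0.2, -0.3]
opening: 0.149
```

Call:
{"method": "jog_arm", "body": {
  "plan": [
    [[0,0,-0.001,0,0,0,1],[0,0,0,0,0,0,1],[0,0,0,0,0,0,1]]
  ]
}}

```text
clock: 14.65
tool_pos: [0.5525, -0.0646, 0.2885]
tool_rot: [0.706, 0.045, -0.037, -0.706]
wrist_force: [-0.1, 2.2, 7.0]
opening: 0.149
```

Run:
```python
from h import *
s=get_state();print(s['tool_pos'],s['wrist_force'].round(1),s['ft_torque'].round(2))
w=read_camera("wrist");cv2.imwrite("pics/w11.png",w);crop(w,140,70,380,290,3.2,"pics/w11z.png")
t=read_camera("scene");cv2.imwrite("pics/sc11.png",t);crop(t,190,160,280,250,8,"pics/sc11c.png")
```

```text
[ 0.55251534 -0.06461179  0.28845097] [-0.1  2.2  7. ] [ 0.26  0.32 -0.04]
```

View pics/w11z.png

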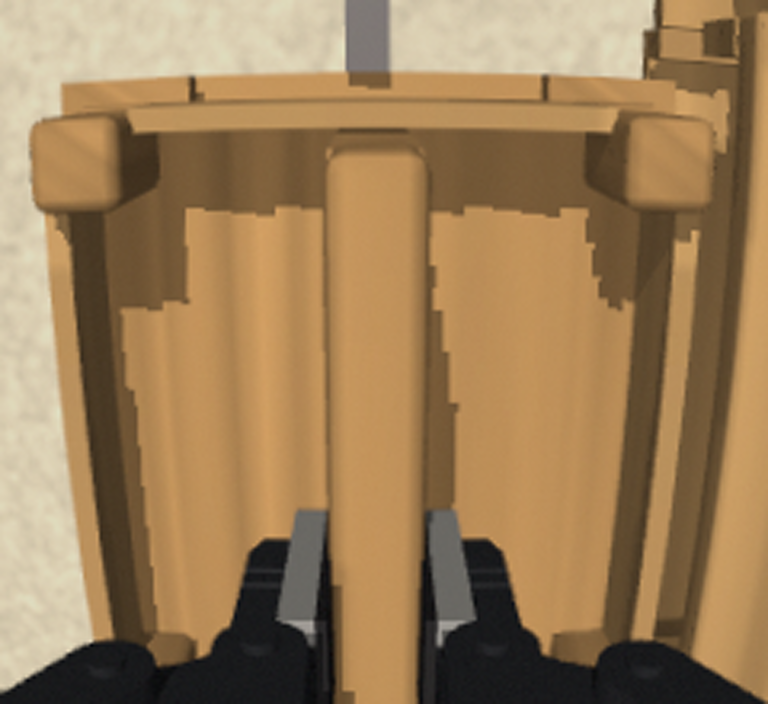

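View pics/sc11c.png

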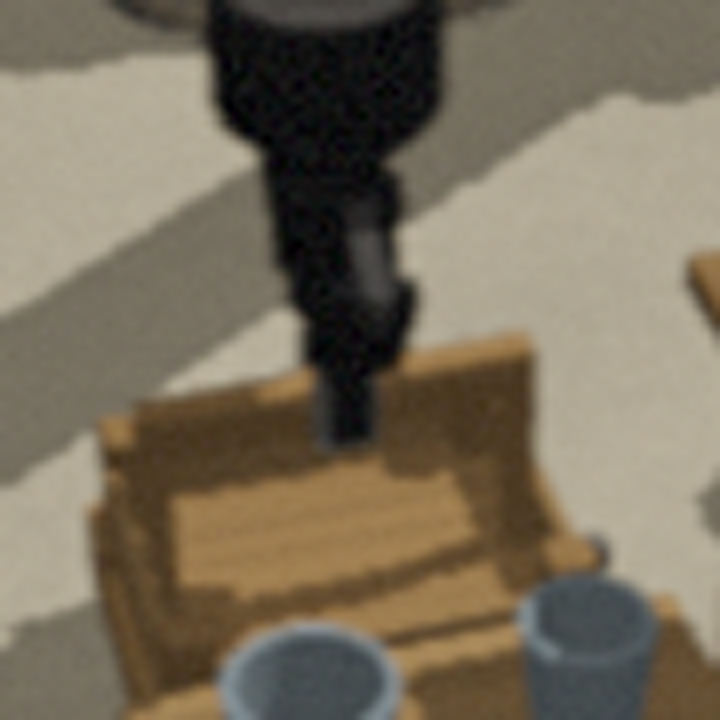

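Call:
{"method": "jog_arm", "body": {
  "plan": [
    [[0,0,0.0008,0,0,0,1],[0,0,0,0,0,0,0.7],[0,0,0,0,0,0,0.6],[0,0,0,0,0,0,0.5],[0,0,0,0,0,0,0.4],[0,0,0,0,0,0,0.4],[0,0,0,0,0,0,0.4]]
  ]
}}

```text
clock: 15.33
tool_pos: [0.5523, -0.0647, 0.288]
tool_rot: [0.706, 0.044, -0.038, -0.706]
wrist_force: [-0.5, -0.2, 0.0]
opening: 0.598
```

Call:
{"method": "jog_arm", "body": {
  "plan": [
    [[0,0,0.004,0,0,0,0.3],[0,0,0.01,0,0,0,0.3],[0,0,0.02,0,0,0,0.3],[0,0,0.03,0,0,0,0.3],[0,0,0.03,0,0,0,0.3],[0,0,0.03,0,0,0,0.3],[0,0,0,0,0,0,0.3]]
  ]
}}

```text
clock: 15.92
tool_pos: [0.5522, -0.0645, 0.4191]
tool_rot: [0.707, 0.048, -0.034, -0.704]
wrist_force: [0.5, -0.4, 0.3]
opening: 0.697
```

Run:
```python
from h import *
s=get_state();print(s['tool_pos'],s['wrist_force'].round(1),s['opening'])
w=read_camera("wrist");cv2.imwrite("pics/w12.png",w);crop(w,0,0,512,384,1.5,"pics/w12z.png")
```

```text
[ 0.55219616 -0.06451333  0.419074  ] [ 0.5 -0.4  0.3] 0.6967518958603334
```

View pics/w12z.png

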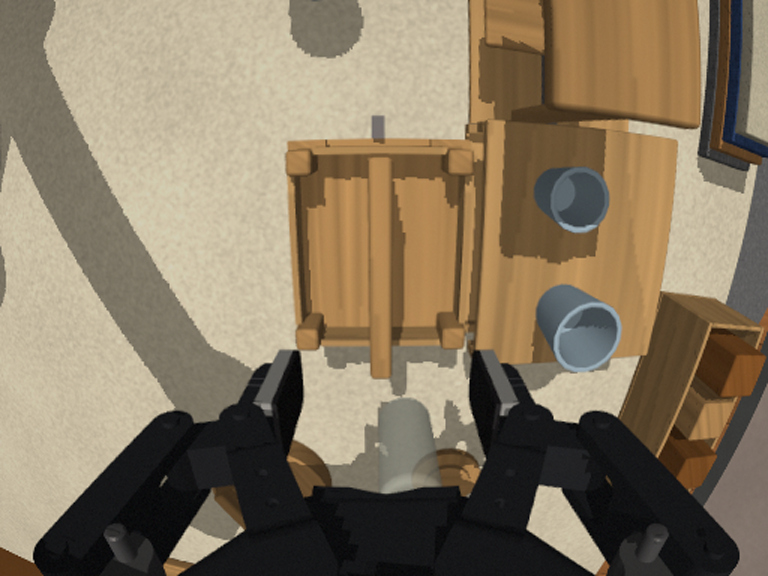

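Call:
{"method": "jog_arm", "body": {
  "plan": [
    [[-0.02,0.01,0.01,0,0,0,0.3],[-0.04,0.0,0,0,0,0,0.3],[-0.04,0.0,0,0,0,0,0.3],[-0.04,0.0,0,0,0,0,0.3],[0,0,0,0,0,0,0.3],[0,0,0,0,0,0,0.3],[0,0,0,0,0,0,0.3]]
  ]
}}

```text
clock: 16.55
tool_pos: [0.4125, -0.0548, 0.4222]
tool_rot: [0.706, 0.044, -0.037, -0.706]
wrist_force: [-0.4, -0.7, -0.6]
opening: 0.698
```

Run:
```python
from h import *
t=read_camera("top");cv2.imwrite("pics/top6.png",t);s=read_camera("scene");cv2.imwrite("pics/sc12.png",s)
crop(s,180,140,350,300,4.5,"pics/sc12c.png"); crop(t,230,120,340,215,7,"pics/top6c.png")
# diff vs start for bystanders
for n,a,b in(("top",cv2.imread("pics/top0.png"),t),("scene",cv2.imread("pics/scene0.png"),s)):
    cv2.imwrite(f"pics/diff_{n}.png",(cv2.absdiff(a,b).max(2)>40).astype('uint8')*255)
```

```text
(no output)
```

View pics/sc12c.png

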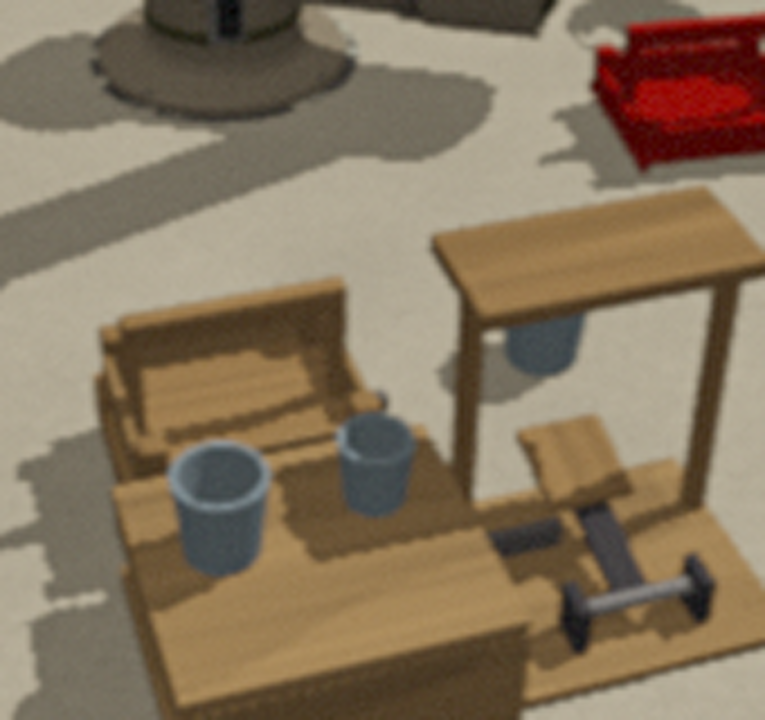

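View pics/top6c.png

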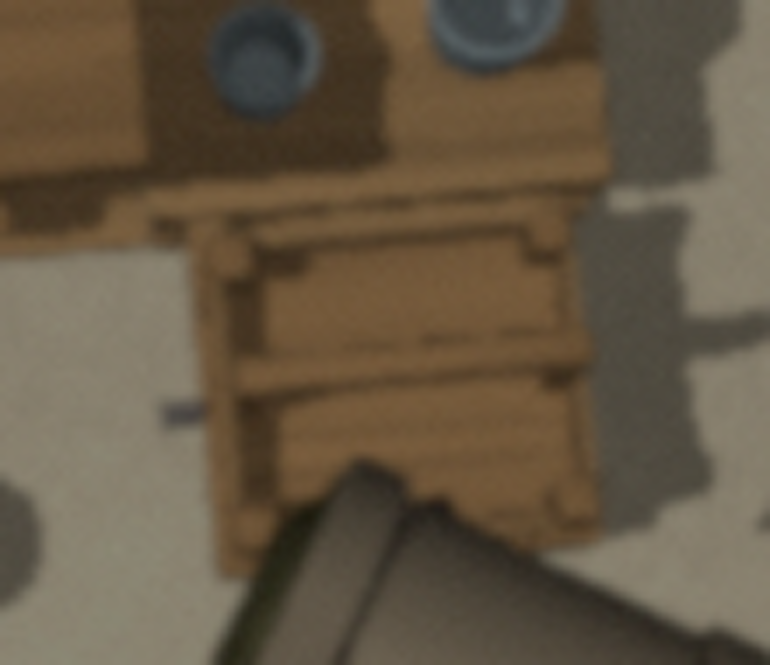

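View pics/diff_scene.png

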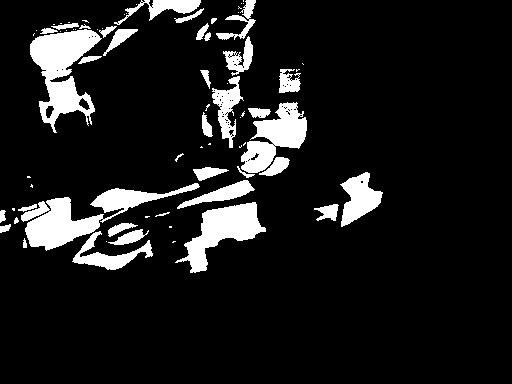

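Run:
```python
from h import *
# seated bar top ends predicted vs seen in scene crop
c=np.array([.5525,-.0646,.138]);Y=np.array([-.1153,.9933,0])
p=proj("scene",[c+Y*.07,c-Y*.07]);print(((p-[180,140]+.5)*4.5-.5).round(0))
print(get_state()['clock']); print(close_job())
```

```text
[[344. 277.]
 [118. 318.]]
16.65
the job is handed in; nothing more can be done
None
```

I pressed the pedal to its stop, then seated the rectangular caddy on the sprung-out tray, and handed the job in at about 16.7 s.

- **Pedal:** I pressed the pad with shut fingers tilted 44°. The force rose from about 4 N to 10 N, then jumped to about 29 N with almost no further travel, which I took as the stop. The tray came out and the pedal came back up.
- **Caddy:** I gripped it by the handle, lined it up with the tray by the wrist camera (under 1 mm on its last reading) and lowered it in 1–2 mm steps. It first touched at the seated height.
- **Seating:** The tool ended exactly 33 mm higher than when it gripped the caddy on the shelf, which is the expected seated height. I pressed lightly to 7 N, relieved it, opened the fingers and lifted clear with no force on the tool.
- **Last checks:** After release, the scene camera put the handle bar's ends within about 1 pixel of where a level, seated caddy should show them. The pedal is up. Compared with the start, the only differences in the scene-camera picture were the arm, shadows, the tray and the caddy. I judged that by eye and did not check each bystander separately.

**Disagreements:** The wrist and top cameras differed by 3–4 mm on where the caddy stood. I used a value between them for the grasp, and only the wrist camera for the fit. My first approach under the bridge came up against a wrist-joint range limit, so I swung the approach 20° sideways and went in that way.

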